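# Trial layout of dial discs and knobs on a front panel

## Task

Lay out the new front panel before it is drilled: push each dial disc in the tray along its pocket so that it rides up the sloping end wall and stays there tilted when you let go, pick it up by its freed sides, and lay it flat in the middle of a scribed circle of its own on the panel, any circle. Stand one cream knob upright and centred on every disc, put a knob that is left over into the wooden dish, and leave the other things on the desk alone.

Things in the scene. Friction and masses are not known exactly. Their poses are not given: they have to be found in the camera images.
- dish_in (a point): centre of the inner floor of an empty square wooden dish, fixed on the desk: 110 x 110 mm outside, 102 x 102 mm inside, walls 22 mm high; x and y along its sides
- mark0 (a point): centre of a scribed circle (56 mm across, a thin dark line, nothing raised) on the front panel, at the panel's top face. The panel is a flat grey metal sheet 110 x 290 x 4 mm lying fixed on the desk; its three circles stand in a row, 95 mm apart, along its long middle line. x, y, z axes are the panel's (y along its length, z up)
- mark1 (a point): the same for the middle circle
- mark2 (a point): the same for the last circle
- tray: fixed moulded tray, three equal pockets side by side along its y, 84 mm apart, all facing along its x; origin on the desk under the middle pocket's point. Its base is 3 mm thick and reaches from x = -65 to +63 mm, y = -119 to +119 mm. All x below are measured along a pocket from its own point
- pocket0 (a point): point on a pocket's flat floor, 6 mm above the desk; x axis runs to the sloping end wall. A disc starts with its centre 0 to 4 mm behind it (-x). Flat floor from x = -65 to +16 mm; two side walls 46 mm apart, 7 mm high (1 mm higher than a disc), from -65 to +15 mm; open at the -65 mm end, and the empty floor behind the disc takes shut fingertips. At +16 mm the floor drops by 3 mm
- pocket1 (a point): another pocket, the same (see pocket0). At x = +25.5 mm the sloping wall begins on the lower floor and rises at 35 degrees to x = +61 mm, 28 mm above the desk. It is only 38 mm wide: beside it and beside the lower floor are no side walls, only the tray's base, 46 mm free to the next slope, so fingers can go down on both sides
- pocket2 (a point): another pocket, the same. A disc pushed along +x by its rear rim rides up the slope with its front edge; pushed until its rear rim is at x = +14 to +17 mm it drops behind the floor's step and stays tilted by some 28 degrees, its centre near x = +34 mm, 16 mm above the desk, overhanging the slope by 3 mm each side: grip it there across its diameter, along y
- disc0_c (a point): centre of a flat solid aluminium dial disc, 44 mm across, 6 mm thick, about 30 g, with fine tick marks; z axis is its own axis (up when flat). It starts flat in a pocket of the tray. May be absent (None from the start)
- disc1_c (a point): another dial disc, the same; may be absent
- disc2_c (a point): another dial disc, the same; may be absent
- knob0_c (a point): centre (half-way up) of a cream bakelite dial knob standing on the desk: 23 mm high, a round skirt 36 mm across and 5 mm high below, a grip 28 mm across and 18 mm high above it; about 35 g; z axis up its own axis. All three knobs are always there, so one is left over when there are two discs
- knob1_c (a point): another knob, the same
- knob2_c (a point): another knob, the same
- canister: green screw-top tin canister, 71 mm across, 74 mm high; origin under its centre. To be left alone
- clamp_ring: brass valve clamp ring, 42 mm across, 12 mm high; origin under its centre. To be left alone
- valve0: miniature clear glass valve standing upright, 21 mm across, 54 mm high; origin under it. To be left alone
- valve1: the other glass valve, the same
- choke: rust-spotted steel choke, 75 x 50 x 42 mm; origin under its centre. To be left alone
- driver: screwdriver lying near the tray. To be left alone
Things that resemble listed ones, but are neither listed nor needed, are in the scene too. Leave any black or red look-alike of the part that bears disc2_c alone.

How it is judged:
On the way, in this order (a step that is already met when the one before it is completed fails the run):
1. a disc has been pushed up the sloping wall of its pocket and rests there tilted, let go (((angle between disc0_c's own z axis and vertical between 0.3 and 0.75 rad and height (world z) of disc0_c below 0.03 m and contact force between disc0 and the fingers below 0.05 N and ((x of disc0_c in the frame of pocket0 between 0.022 and 0.05 m and horizontal distance between disc0_c and pocket0 below 0.052 m) or (x of disc0_c in the frame of pocket1 between 0.022 and 0.05 m and horizontal distance between disc0_c and pocket1 below 0.052 m) or (x of disc0_c in the frame of pocket2 between 0.022 and 0.05 m and horizontal distance between disc0_c and pocket2 below 0.052 m))) or (angle between disc1_c's own z axis and vertical between 0.3 and 0.75 rad and height (world z) of disc1_c below 0.03 m and contact force between disc1 and the fingers below 0.05 N and ((x of disc1_c in the frame of pocket0 between 0.022 and 0.05 m and horizontal distance between disc1_c and pocket0 below 0.052 m) or (x of disc1_c in the frame of pocket1 between 0.022 and 0.05 m and horizontal distance between disc1_c and pocket1 below 0.052 m) or (x of disc1_c in the frame of pocket2 between 0.022 and 0.05 m and horizontal distance between disc1_c and pocket2 below 0.052 m))) or (angle between disc2_c's own z axis and vertical between 0.3 and 0.75 rad and height (world z) of disc2_c below 0.03 m and contact force between disc2 and the fingers below 0.05 N and ((x of disc2_c in the frame of pocket0 between 0.022 and 0.05 m and horizontal distance between disc2_c and pocket0 below 0.052 m) or (x of disc2_c in the frame of pocket1 between 0.022 and 0.05 m and horizontal distance between disc2_c and pocket1 below 0.052 m) or (x of disc2_c in the frame of pocket2 between 0.022 and 0.05 m and horizontal distance between disc2_c and pocket2 below 0.052 m))))), for 0.2 s.
2. a disc lies flat in a circle on the panel, no knob on it yet (((((horizontal distance between disc0_c and mark0 below 0.007 m and z of disc0_c in the frame of mark0 below 0.0055 m and angle between disc0_c's own z axis and vertical below 0.08 rad) or (horizontal distance between disc0_c and mark1 below 0.007 m and z of disc0_c in the frame of mark1 below 0.0055 m and angle between disc0_c's own z axis and vertical below 0.08 rad) or (horizontal distance between disc0_c and mark2 below 0.007 m and z of disc0_c in the frame of mark2 below 0.0055 m and angle between disc0_c's own z axis and vertical below 0.08 rad)) and not (horizontal distance between knob0_c and disc0_c below 0.015 m) and not (horizontal distance between knob1_c and disc0_c below 0.015 m) and not (horizontal distance between knob2_c and disc0_c below 0.015 m)) or (((horizontal distance between disc1_c and mark0 below 0.007 m and z of disc1_c in the frame of mark0 below 0.0055 m and angle between disc1_c's own z axis and vertical below 0.08 rad) or (horizontal distance between disc1_c and mark1 below 0.007 m and z of disc1_c in the frame of mark1 below 0.0055 m and angle between disc1_c's own z axis and vertical below 0.08 rad) or (horizontal distance between disc1_c and mark2 below 0.007 m and z of disc1_c in the frame of mark2 below 0.0055 m and angle between disc1_c's own z axis and vertical below 0.08 rad)) and not (horizontal distance between knob0_c and disc1_c below 0.015 m) and not (horizontal distance between knob1_c and disc1_c below 0.015 m) and not (horizontal distance between knob2_c and disc1_c below 0.015 m)) or (((horizontal distance between disc2_c and mark0 below 0.007 m and z of disc2_c in the frame of mark0 below 0.0055 m and angle between disc2_c's own z axis and vertical below 0.08 rad) or (horizontal distance between disc2_c and mark1 below 0.007 m and z of disc2_c in the frame of mark1 below 0.0055 m and angle between disc2_c's own z axis and vertical below 0.08 rad) or (horizontal distance between disc2_c and mark2 below 0.007 m and z of disc2_c in the frame of mark2 below 0.0055 m and angle between disc2_c's own z axis and vertical below 0.08 rad)) and not (horizontal distance between knob0_c and disc2_c below 0.015 m) and not (horizontal distance between knob1_c and disc2_c below 0.015 m) and not (horizontal distance between knob2_c and disc2_c below 0.015 m)))), for 0.2 s.
At the end, for the whole second after the job is handed in: Every disc present lies flat on the panel with its centre within 7 mm of the centre of a scribed circle, and a knob stands upright on it with its axis within 5 mm of the disc's; a knob left over lies in the dish; all at rest (((horizontal distance between disc0_c and mark0 below 0.007 m and z of disc0_c in the frame of mark0 below 0.0055 m and angle between disc0_c's own z axis and vertical below 0.08 rad) or (horizontal distance between disc0_c and mark1 below 0.007 m and z of disc0_c in the frame of mark1 below 0.0055 m and angle between disc0_c's own z axis and vertical below 0.08 rad) or (horizontal distance between disc0_c and mark2 below 0.007 m and z of disc0_c in the frame of mark2 below 0.0055 m and angle between disc0_c's own z axis and vertical below 0.08 rad)) and ((horizontal distance between knob0_c and disc0_c below 0.005 m and z of knob0_c in the frame of disc0_c between 0.0125 and 0.0165 m and angle between knob0_c's own z axis and vertical below 0.1 rad) or (horizontal distance between knob1_c and disc0_c below 0.005 m and z of knob1_c in the frame of disc0_c between 0.0125 and 0.0165 m and angle between knob1_c's own z axis and vertical below 0.1 rad) or (horizontal distance between knob2_c and disc0_c below 0.005 m and z of knob2_c in the frame of disc0_c between 0.0125 and 0.0165 m and angle between knob2_c's own z axis and vertical below 0.1 rad)) and linear speed of each of disc0, disc1, disc2, knob0, knob1, knob2 below 0.02 m/s and ((horizontal distance between disc1_c and mark0 below 0.007 m and z of disc1_c in the frame of mark0 below 0.0055 m and angle between disc1_c's own z axis and vertical below 0.08 rad) or (horizontal distance between disc1_c and mark1 below 0.007 m and z of disc1_c in the frame of mark1 below 0.0055 m and angle between disc1_c's own z axis and vertical below 0.08 rad) or (horizontal distance between disc1_c and mark2 below 0.007 m and z of disc1_c in the frame of mark2 below 0.0055 m and angle between disc1_c's own z axis and vertical below 0.08 rad)) and ((horizontal distance between knob0_c and disc1_c below 0.005 m and z of knob0_c in the frame of disc1_c between 0.0125 and 0.0165 m and angle between knob0_c's own z axis and vertical below 0.1 rad) or (horizontal distance between knob1_c and disc1_c below 0.005 m and z of knob1_c in the frame of disc1_c between 0.0125 and 0.0165 m and angle between knob1_c's own z axis and vertical below 0.1 rad) or (horizontal distance between knob2_c and disc1_c below 0.005 m and z of knob2_c in the frame of disc1_c between 0.0125 and 0.0165 m and angle between knob2_c's own z axis and vertical below 0.1 rad)) and ((horizontal distance between disc2_c and mark0 below 0.007 m and z of disc2_c in the frame of mark0 below 0.0055 m and angle between disc2_c's own z axis and vertical below 0.08 rad) or (horizontal distance between disc2_c and mark1 below 0.007 m and z of disc2_c in the frame of mark1 below 0.0055 m and angle between disc2_c's own z axis and vertical below 0.08 rad) or (horizontal distance between disc2_c and mark2 below 0.007 m and z of disc2_c in the frame of mark2 below 0.0055 m and angle between disc2_c's own z axis and vertical below 0.08 rad)) and ((horizontal distance between knob0_c and disc2_c below 0.005 m and z of knob0_c in the frame of disc2_c between 0.0125 and 0.0165 m and angle between knob0_c's own z axis and vertical below 0.1 rad) or (horizontal distance between knob1_c and disc2_c below 0.005 m and z of knob1_c in the frame of disc2_c between 0.0125 and 0.0165 m and angle between knob1_c's own z axis and vertical below 0.1 rad) or (horizontal distance between knob2_c and disc2_c below 0.005 m and z of knob2_c in the frame of disc2_c between 0.0125 and 0.0165 m and angle between knob2_c's own z axis and vertical below 0.1 rad)) and (horizontal distance between knob0_c and disc0_c below 0.005 m or horizontal distance between knob0_c and disc1_c below 0.005 m or horizontal distance between knob0_c and disc2_c below 0.005 m or (x of knob0_c in the frame of dish_in between -0.048 and 0.048 m and y of knob0_c in the frame of dish_in between -0.048 and 0.048 m and height (world z) of knob0_c below 0.03 m)) and (horizontal distance between knob1_c and disc0_c below 0.005 m or horizontal distance between knob1_c and disc1_c below 0.005 m or horizontal distance between knob1_c and disc2_c below 0.005 m or (x of knob1_c in the frame of dish_in between -0.048 and 0.048 m and y of knob1_c in the frame of dish_in between -0.048 and 0.048 m and height (world z) of knob1_c below 0.03 m)) and (horizontal distance between knob2_c and disc0_c below 0.005 m or horizontal distance between knob2_c and disc1_c below 0.005 m or horizontal distance between knob2_c and disc2_c below 0.005 m or (x of knob2_c in the frame of dish_in between -0.048 and 0.048 m and y of knob2_c in the frame of dish_in between -0.048 and 0.048 m and height (world z) of knob2_c below 0.03 m))); the robot touches nothing.
It fails at once if a bystander was shifted by more than 4 cm or knocked over (distance of any of canister, clamp_ring, valve0, valve1, choke, driver from where it was at the start of the episode above 0.04 m or angle between any of canister, valve0, valve1, choke's own z axis and vertical above 0.5 rad).
Of disc0, disc1, disc2 only 2 to 3 are there at a start; the rules pass over those that are not, and their reading is None.
At some moment in a run one of knob0, knob1, knob2 may be knocked a few centimetres aside while the robot is not near it.
Once in a run the grip may slacken for a moment while it holds something.
It also fails if it takes over 210 s, if anything falls off the work surface, if the arm or the gripper's body presses on something with over 40 N, if the wrist force passes 120 N, or if a joint passes its speed limit or range.

## Robot

A 7-joint arm with a two-finger parallel gripper is mounted at the origin on the work surface. World frame = base frame: x ahead of the robot, y to its left, z up, the work surface at z = 0. Lengths are in m, angles in rad, forces in N, time in s.
With the tool pointing down it reaches from about 0.4 to 0.85 m from the base axis. Payload 10.4 kg.
Tool frame: the origin (TCP) lies at the very end of the fingers, on their centre line; the grasp point (between the pads) lies 19 mm behind it; z points along the fingers, y is the line along which they close (so a half turn about z gives the same grasp; the last joint's range is limited). The gripper opens to 85 mm and grips with 20 to 120 N. Pads are 22 mm wide; open, the fingers measure 114 mm over their backs; the gripper's body (76 mm by 85 mm) begins 54 mm behind the grasp point. The pads swing forward as they close: fully open they stand 13 mm farther back than shut.
Start: joints at [-1.201, 0.332, -0.065, 1.46, 0.022, 1.35, -0.088], TCP at [0.239, 0.577, 0.231] pointing down, gripper open.
Joint ranges: [-2.6, 2.6], [-0.5, 2.12], [-1.47, 1.34], [0.16, 2.42], [-1.27, 4.41], [0.06, 2.06], [-2.6, 2.6]. Speed limits (rad/s): [2.22, 2.22, 2.79, 2.79, 3.14, 3.14, 3.14].

## Interface

Orientations are given as a unit quaternion [x, y, z, w].
In Python, from workcell import * gives the robot as it stands.
- The arm moves only by the tool step_arm, never from a script. Its argument "commands" is one flat list of numbers, 7 for each row, row after row: the finger opening in mm, from 0 to 85.4, then the shift along the world's x, y, z as a fraction of full scale, then the turn, a rotation vector about the world's x, y, z as a fraction of full scale. A call has exactly 10 rows; each row is the pose to reach, as a shift and turn from the pose commanded when the call began, turning the shorter way round; what a row does not reach only later rows make up. Full scale, the value 1, is 0.6 m for a shift and pi rad for a turn. A row lasts 1/8 s, in which the tool goes at most 62.5 mm and 10.7 degrees, less where a joint would pass 70% of its speed; a pose out of reach is approached as far as the arm can. A call with a number of a shift or a turn outside -1 to 1 is refused whole. A call with a gripper value outside its range is refused whole. The fingers move at their own pace and stop on an object; "squeeze" is the grip in N (left out, the last holds). Time passes only in rows, so rows that repeat a pose let the fingers close, or fill a call up. It gives the time, the measured TCP pose, the force, the opening and the grip force at its end, in the units of the state.
- get_obs(): the state, without advancing time (a new reading comes with each control period).
- camera(name): name is "side" or "top" or "wrist"; returns the picture (384x512x3 uint8, red, green, blue); there is no depth.
- camera_params(name): a dict with "mtx" (3x3 intrinsics, pixels), "dist" ([k1, k2, p1, p2, k3] as OpenCV has them; the pictures are not rectified), "extrinsics" (4x4, takes a point from world to camera coordinates); the wrist camera has in their place "tool_from_camera" (4x4, takes a point from camera to tool coordinates, whose origin is the TCP and whose axes are the flange's). Camera axes: x right, y down, z forward; pixel columns grow to the right and rows downward; lengths in m; the calibration is good to about 2 mm. A picture is of the moment at which its call begins: read the wrist's pose just before it. camera_params takes no time and is no camera call.
- hand_in(): hands the job in; it is judged then, once.
The state is a dict: "clock": time; "joint_pos": joint angles; "joint_velocities": joint speeds; "tau": joint torques, N m; "position": TCP position; "ee_rot": TCP orientation; "ft_force": force on the tool from outside, world axes, zero at the start; "torque": the same for the moment, N m; "grip_width": opening from 0.0 (shut) to 1.0 (fully open); "grasp_force": force on a finger pad.
Only numpy, scipy, OpenCV 4.12 (cv2) and the standard library are available. Lean on these libraries where they do the work, as an engineer would, in place of code of your own. Each camera call takes 0.05 s, during which the arm holds its last target. There are 200 camera calls.

## Working session

There is one attempt and no reset: what is moved stays moved. The work goes in short steps, Python scripts to look and compute and a tool call to move; the robot and the scene stay as the last step left them, time stands still between calls to the robot, and variables do not carry over. Pictures are saved under pics/ and viewed, at most 14 in all, crops included, and the job is handed in when it is done.

Besides the shell and the picture viewer there is one more tool, called after "Request:" as a command line: name --argument value ..., lists and objects as JSON in quotes. step_arm: Moves the arm, as the interface text tells. Its arguments: {"type":"object","properties":{"commands":{"type":"array","items":{"type":"number"}},"squeeze":{"type":"number"}},"required":["commands"]}

```bash
mkdir -p pics; ls
cat > h.py <<'E'
from workcell import *
import numpy as np, cv2
from scipy.spatial.transform import Rotation as R
def shot(n,f=None):
    o=get_obs(); im=camera(n); p=camera_params(n)
    if f: cv2.imwrite('pics/'+f,im[:,:,::-1])
    if 'extrinsics' in p: E=np.array(p['extrinsics'])
    else:
        T=np.eye(4);T[:3,:3]=R.from_quat(o['ee_rot']).as_matrix();T[:3,3]=o['position']
        E=np.linalg.inv(T@np.array(p['tool_from_camera']))
    return im,np.array(p['mtx'],float),np.array(p['dist'],float),E
def ray(uv,K,D,E,z):
    n=cv2.undistortPoints(np.array(uv,float).reshape(-1,1,2),K,D).reshape(-1,2)
    d=np.c_[n,np.ones(len(n))]@E[:3,:3]; c=-E[:3,:3].T@E[:3,3]
    return c+d*((z-c[2])/d[:,2])[:,None]
def proj(P,K,D,E):
    return cv2.projectPoints(np.array(P,float).reshape(-1,1,3),cv2.Rodrigues(E[:3,:3])[0],E[:3,3],K,D)[0].reshape(-1,2)
E
python3 - <<'E'
from h import *
o=get_obs();print(o)
for n in['top','side','wrist']:
    im,K,D,E=shot(n,n+'0.png');print(n,K.tolist(),D,E.round(3).tolist())
print(camera_params('wrist')['tool_from_camera'])
a=[cv2.imread(f'pics/{n}0.png') for n in['top','side','wrist']]
cv2.imwrite('pics/t0b.png',cv2.resize(a[0],(800,600),interpolation=cv2.INTER_CUBIC))
E
```

```text
pics
{'clock': 0.0, 'joint_pos': array([-1.20059365,  0.33287599, -0.06467939,  1.46096601,  0.02157734,
        1.34988371, -0.08849239]), 'joint_velocities': array([-8.89632026e-05,  1.89857117e-04, -1.68643981e-04,  1.64745219e-03,
       -1.05284914e-03,  1.06638866e-03,  1.76972450e-03]), 'tau': array([-1.45142817e-04, -6.25444365e+01,  4.88770008e-02, -3.91605914e+01,
        1.62146013e-02,  9.85036371e-03,  1.43553683e-05]), 'position': array([0.23910045, 0.57704311, 0.23050151]), 'ee_rot': array([ 1.95138787e-01,  9.80775375e-01, -7.10112384e-04, -1.14931108e-04]), 'ft_force': array([-0.10510981,  0.53018895, -0.13432821]), 'torque': array([-0.02035183, -0.06358313, -0.01062061]), 'grasp_force': 0.0, 'grip_width': 0.9991584132522956}
top [[427.21656306060174, 0.0, 249.1395493921795], [0.0, 427.21656306060174, 194.14805996309966], [0.0, 0.0, 1.0]] [-0.10306524  0.          0.          0.          0.        ] [[-0.026, -1.0, 0.008, 0.046], [-0.986, 0.024, -0.163, 0.579], [0.162, -0.012, -0.987, 1.047], [0.0, 0.0, 0.0, 1.0]]
side [[466.5012216002574, 0.0, 250.10549757348988], [0.0, 466.5012216002574, 195.50060895618944], [0.0, 0.0, 1.0]] [0.04037632 0.         0.         0.         0.        ] [[0.954, -0.3, 0.008, -0.556], [-0.163, -0.54, -0.826, 0.148], [0.252, 0.787, -0.563, 1.238], [0.0, 0.0, 0.0, 1.0]]
wrist [[307.93166458010177, 0.0, 252.44458252193442], [0.0, 307.93166458010177, 189.68279501636923], [0.0, 0.0, 1.0]] [-0.02736205  0.          0.          0.          0.        ] [[0.382, 0.924, -0.0, -0.625], [0.89, -0.367, 0.271, -0.037], [0.25, -0.104, -0.963, 0.379], [0.0, 0.0, 0.0, 1.0]]
[[ 1.26878778e-03 -9.62738246e-01 -2.70431986e-01  6.78969738e-02]
 [ 9.99998736e-01  9.62448401e-04  1.26538392e-03  2.63940256e-04]
 [-9.57956665e-04 -2.70433250e-01  9.62738251e-01 -1.43666191e-01]
 [ 0.00000000e+00  0.00000000e+00  0.00000000e+00  1.00000000e+00]]
```

View pics/t0b.png

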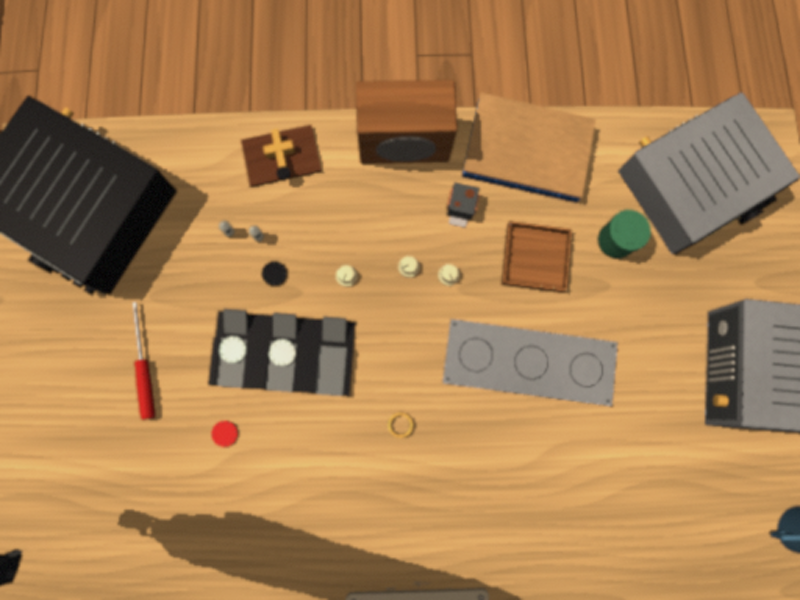

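View pics/side0.png

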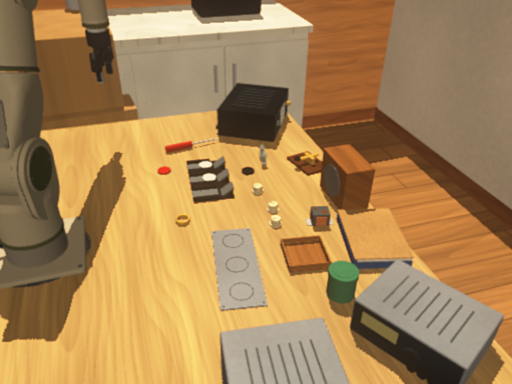

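The top view shows two discs (at ~(232,349) and (282,352) in the 800 px view) in the left two pockets and an empty right pocket. Three cream knobs stand near (346,275), (409,266) and (449,273). The panel circles are at (476,355), (531,362) and (586,370), and the dish is at (537,257). The slopes point away from the robot.

Run:
```python
from h import *
p=camera_params('top');K,D,E=[np.array(p[k],float) for k in('mtx','dist','extrinsics')]
im=cv2.imread('pics/top0.png')
s=.64
for n,uv,z in[('disc',[(232,349),(282,352)],.012),('knobtop',[(347,269),(409,262),(449,269)],.023),('marks',[(476,355),(531,362),(586,370)],.004),('dish',[(537,257)],.01),('driver',[(137,305),(147,417)],.01),('valve',[(226,230),(257,236)],.02),('ring',[(402,425)],.006),('choke',[(463,203)],.03),('can',[(624,235)],.05)]:
    print(n,ray(np.array(uv)*s,K,D,E,z).round(4).tolist())
hsv=cv2.cvtColor(im,cv2.COLOR_BGR2HSV)
def blobs(m,z,lo):
    for c in cv2.findContours(m,cv2.RETR_EXTERNAL,cv2.CHAIN_APPROX_NONE)[0]:
        if cv2.contourArea(c)<lo: continue
        r=cv2.minAreaRect(c); b=ray(cv2.boxPoints(r),K,D,E,z)
        print(cv2.contourArea(c),np.array(r[0]).round(1),b[:,:2].round(4).tolist(),'c',b.mean(0).round(4),'ang',[round(float(np.degrees(np.arctan2(*(b[i+1]-b[i])[1::-1]))),1) for i in(0,1)])
sat=hsv[...,1];v=hsv[...,2]
m=((sat<70)&(v>80)&(v<200)).astype(np.uint8)*255; m[:,:282]=0;m[:195]=0;m[265:]=0;m[:,400:]=0
print('panel');blobs(cv2.morphologyEx(m,cv2.MORPH_CLOSE,np.ones((5,5))),.004,1000)
m=((sat<110)).astype(np.uint8)*255; m[:190]=0;m[260:]=0;m[:,:125]=0;m[:,235:]=0
print('tray');blobs(cv2.morphologyEx(m,cv2.MORPH_OPEN,np.ones((3,3))),.003,1000)
m=((sat<60)&(v>190)).astype(np.uint8)*255; m[:190]=0;m[260:]=0;m[:,:125]=0;m[:,235:]=0
print('disc');blobs(m,.012,100)
```

```text
disc [[0.5146, 0.2975, 0.012], [0.5077, 0.2131, 0.012]]
knobtop [[0.6446, 0.1013, 0.023], [0.6542, -0.0038, 0.023], [0.6405, -0.0712, 0.023]]
marks [[0.4952, -0.1129, 0.004], [0.4808, -0.2059, 0.004], [0.4644, -0.2997, 0.004]]
dish [[0.6611, -0.226, 0.01]]
driver [[0.594, 0.464, 0.01], [0.4036, 0.4413, 0.01]]
valve [[0.7193, 0.309, 0.02], [0.7071, 0.2551, 0.02]]
ring [[0.3821, 0.0154, 0.006]]
choke [[0.7542, -0.0994, 0.03]]
can [[0.687, -0.3682, 0.05]]
panel
4235.5 [339.6 231.7] [[0.4514, -0.0539], [0.5578, -0.0727], [0.5104, -0.3611], [0.4039, -0.3381]] c [ 0.4809 -0.2065  0.004 ] ang [-10.0, -99.3]
tray
4142.5 [180.2 225.1] [[0.4551, 0.339], [0.5878, 0.3304], [0.5631, 0.0907], [0.4319, 0.1032]] c [0.5095 0.2158 0.003 ] ang [-3.7, -95.9]
disc
174.5 [180.5 225.5] [[0.5273, 0.2328], [0.5264, 0.1933], [0.4871, 0.1934], [0.4879, 0.2328]] c [0.5072 0.2131 0.012 ] ang [-91.3, 179.7]
178.0 [148.5 223.5] [[0.5345, 0.3176], [0.5336, 0.2778], [0.4941, 0.2775], [0.495, 0.3172]] c [0.5143 0.2975 0.012 ] ang [-91.3, -179.6]
```

Request:
step_arm --commands '[0,0.368,-0.57,-0.05,0,0,0.098,0,0.368,-0.57,-0.05,0,0,0.098,0,0.368,-0.57,-0.05,0,0,0.098,0,0.368,-0.57,-0.05,0,0,0.098,0,0.368,-0.57,-0.05,0,0,0.098,0,0.368,-0.57,-0.05,0,0,0.098,0,0.368,-0.57,-0.05,0,0,0.098,0,0.368,-0.57,-0.05,0,0,0.098,0,0.368,-0.57,-0.05,0,0,0.098,0,0.368,-0.57,-0.05,0,0,0.098]' --squeeze 40

```text
clock: 1.4
position: [0.4593, 0.2367, 0.2013]
ee_rot: [0.041, 0.999, 0.0, -0.0]
ft_force: [-0.2, 0.3, -0.5]
grip_width: 0.0
grasp_force: 0.0
```

Run:
```python
from h import *
o=get_obs();print(o['clock'],o['position'],o['ee_rot'],o['joint_pos'].round(2))
im,K,D,E=shot('wrist','w1.png');np.savez('w1.npz',K=K,D=D,E=E)
cv2.imwrite('pics/w1b.png',cv2.resize(im[:,:,::-1],(800,600),interpolation=cv2.INTER_CUBIC))
```

```text
1.4 [0.45930884 0.23672822 0.20133293] [ 4.13157479e-02  9.99146122e-01  1.48710506e-04 -1.16936611e-04] [-0.71  0.11  0.16  1.79 -0.02  1.24  0.94]
```

View pics/w1b.png

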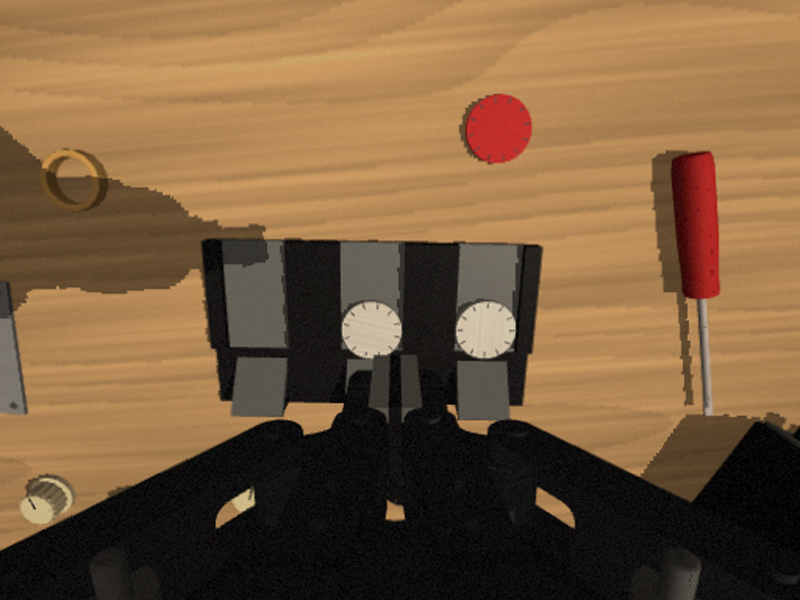

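The wrist view shows the discs at (372,328) and (486,329) in the middle and right pockets as seen here, and the shut fingertips near (395,355). The tray looks square with the tool.

Run:
```python
from h import *
z=np.load('w1.npz');K,D,E=z['K'],z['D'],z['E'];s=.64
im=cv2.imread('pics/w1.png');hsv=cv2.cvtColor(im,cv2.COLOR_BGR2HSV)
m=((hsv[...,1]<70)&(hsv[...,2]>150)).astype(np.uint8)*255;m[:185]=0;m[240:]=0
for c in cv2.findContours(m,0,1)[0]:
    if cv2.contourArea(c)>300:
        r=ray(cv2.convexHull(c),K,D,E,.012)
        (a,b),rad=cv2.minEnclosingCircle(r[:,:2].astype(np.float32));print('disc',round(a,4),round(b,4),rad)
pts={'rear floor z6':([(228,240),(283,240),(341,242),(403,243),(460,245),(518,247)],.006),
'step z6':([(230,346),(286,348)],.006),
'base rear':([(203,240),(541,247)],.003),
'base front':([(221,402),(523,404)],.003),
'slope top':([(232,416),(282,417),(460,420),(508,419)],.028)}
for n,(p,h) in pts.items(): print(n,ray(np.array(p)*s,K,D,E,h)[:,:2].round(4).tolist())
# tray dir check: tips
print(proj([[0.4593,.2367,.2013]],K,D,E)/s)
```

```text
disc 0.5158 0.2995 0.02218390628695488
disc 0.509 0.2159 0.021939463913440704
rear floor z6 [[0.4356, 0.1205], [0.4388, 0.1596], [0.4436, 0.2005], [0.448, 0.2443], [0.4527, 0.2846], [0.4574, 0.3258]]
step z6 [[0.5154, 0.1079], [0.5204, 0.15]]
base rear [[0.4344, 0.1014], [0.4593, 0.3431]]
base front [[0.5628, 0.0912], [0.584, 0.3291]]
slope top [[0.5623, 0.1083], [0.566, 0.1452], [0.5792, 0.2761], [0.5813, 0.3116]]
[[393.49442264 377.39178784]]
```

Request:
step_arm --commands '[0,0.023,0.115,-0.25,0,0,-0.004,0,0.023,0.115,-0.25,0,0,-0.004,0,0.023,0.115,-0.25,0,0,-0.004,0,0.023,0.115,-0.28,0,0,-0.004,0,0.023,0.115,-0.28,0,0,-0.004,0,0.023,0.115,-0.28,0,0,-0.004,0,0.023,0.115,-0.28,0,0,-0.004,0,0.023,0.115,-0.28,0,0,-0.004,0,0.023,0.115,-0.28,0,0,-0.004,0,0.023,0.115,-0.28,0,0,-0.004]'

```text
clock: 2.7
position: [0.4739, 0.3044, 0.0335]
ee_rot: [0.049, 0.999, 0.0, 0.0]
ft_force: [0.1, 1.2, -0.2]
grip_width: -0.004
grasp_force: 0.0
```

Run:
```python
from h import *
o=get_obs();print(o['clock'],o['position'],o['ee_rot'],o['joint_velocities'].round(3))
u=np.array([.9954,-.0958])
z=np.load('w1.npz');K,D,E=z['K'],z['D'],z['E']
c=np.array([.4593,.2367,.2013])
print(proj([c,c-[.011,0,0],c+[.011,0,0],c-[.011,0,-.02]],K,D,E)/.64)
d=np.r_[[.5192,.2997]]-o['position'][:2];print('rel x',-d@u,'rel y',-d@[.0958,.9954])
```

```text
2.7 [0.47385262 0.3044189  0.03346512] [4.87166119e-02 9.98812636e-01 8.34456531e-05 5.27854472e-05] [ 0.001  0.003  0.001 -0.001 -0.    -0.001  0.001]
[[393.49442264 377.39178784]
 [390.67761699 345.97119782]
 [396.2035874  407.59118299]
 [390.22643885 372.39098477]]
rel x -0.045590857305638964 rel y 0.0003529133336776706
```

Request:
step_arm --commands '[0,0,0,-0.0425,0,0,0,0,0,0,-0.0425,0,0,0,0,0.012,-0.0012,-0.0425,0,0,0,0,0.023,-0.0022,-0.0425,0,0,0,0,0.034,-0.0033,-0.0425,0,0,0,0,0.045,-0.0043,-0.0425,0,0,0,0,0.056,-0.0054,-0.0425,0,0,0,0,0.067,-0.0064,-0.0425,0,0,0,0,0.079,-0.0076,-0.0425,0,0,0,0,0.079,-0.0076,-0.0425,0,0,0]'

```text
clock: 3.95
position: [0.5219, 0.2996, 0.0078]
ee_rot: [0.049, 0.999, 0.0, 0.0]
ft_force: [-0.8, -0.1, 0.2]
grip_width: 0.0
grasp_force: 0.0
```

Run:
```python
from h import *
o=get_obs();print(o['clock'],o['position'],o['ft_force'])
im,K,D,E=shot('wrist','w2.png');np.savez('w2.npz',K=K,D=D,E=E)
A=np.array([.5192,.2997,0]);u=np.array([.9954,-.0958,0]);v=np.array([.0958,.9954,0]);k=np.array([0,0,1])
print((o['position']-A)@u)
a=proj([A+16*.001*u-.023*v+.006*k,A+.016*u+.023*v+.006*k,A+.061*u-.019*v+.028*k],K,D,E);print(a)
cv2.imwrite('pics/w2b.png',cv2.resize(im[100:,100:450,::-1],(800,600),interpolation=cv2.INTER_CUBIC))
im,K,D,E=shot('side','s2.png')
cv2.imwrite('pics/s2b.png',cv2.resize(im[130:220,160:280,::-1],(800,600),interpolation=cv2.INTER_CUBIC))
```

```text
3.95 [0.52191107 0.29956747 0.00782514] [-0.78334501 -0.07456718  0.16725579]
0.0027112991811905603
[[208.0479126  263.16954962]
 [295.28628267 263.05673708]
 [213.8896075  365.1125073 ]]
```

View pics/w2b.png

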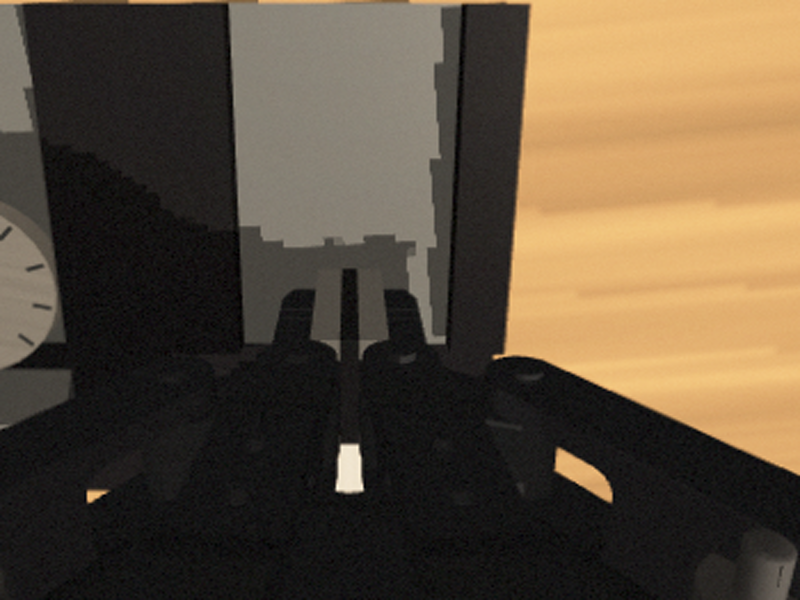

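The gripper covers the disc; only its white edge shows between the fingers. The step edge is at crop row 345, as predicted, so the tray pose is good.

Run:
```python
from h import *
z=np.load('w2.npz');K,D,E=z['K'],z['D'],z['E']
A=np.array([.5192,.2997]);u=np.array([.9954,-.0958]);v=np.array([.0958,.9954])
for zz in(.0078,.0078+.01): 
  p=ray([(253,226.9),(246,221.9+5),(260,226.9)],K,D,E,zz)[:,:2]-A;print(zz,p@u,p@v)
```

```text
0.0078 [-0.00532218 -0.00532668 -0.00531712] [ 0.00070573 -0.00280811  0.00421975]
0.0178 [-0.00948932 -0.0094935  -0.0094846 ] [ 0.00068079 -0.00258846  0.00395022]
```

View pics/s2b.png

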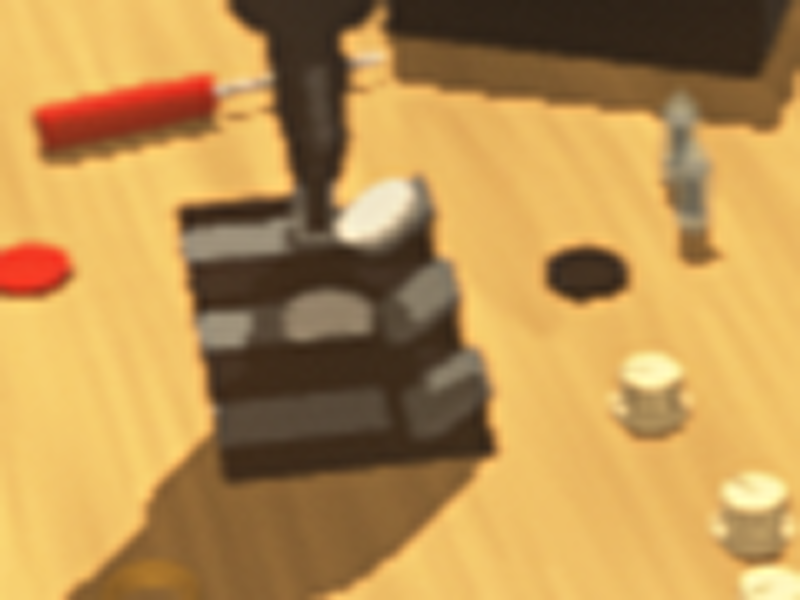

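The side crop shows the left disc already riding up the slope at (380,215), tilted, with the tool behind it. I'll push slightly further, back off and check.

Request:
step_arm --commands '[0,0.0025,-0.0002,0,0,0,0,0,0.005,-0.0005,0,0,0,0,0,0.0055,-0.0005,0,0,0,0,0,0.0055,-0.0005,0,0,0,0,0,-0.06,0.006,0,0,0,0,0,-0.06,0.006,0,0,0,0,0,-0.06,0.006,0.08,0,0,0,0,-0.06,0.006,0.08,0,0,0,0,-0.06,0.006,0.08,0,0,0,0,-0.06,0.006,0.08,0,0,0]'

```text
clock: 5.3
position: [0.4849, 0.303, 0.0549]
ee_rot: [0.049, 0.999, -0.0, -0.001]
ft_force: [-0.3, -0.6, 0.4]
grip_width: 0.001
grasp_force: 0.0
```

```bash
cat > disc.py <<'E'
from h import *
# bright-disc blob in wrist view, ray onto height z, report in pocket frames
def disc(tag,z):
    o=get_obs();im,K,D,E=shot('wrist',tag+'.png')
    hsv=cv2.cvtColor(im,cv2.COLOR_RGB2HSV);m=((hsv[...,1]<70)&(hsv[...,2]>165)).astype(np.uint8)*255
    u=np.array([.9954,-.0958]);v=np.array([.0958,.9954])
    print(o['clock'],o['position'])
    for c in cv2.findContours(m,0,1)[0]:
        if cv2.contourArea(c)<300: continue
        h=cv2.convexHull(c)
        p=ray(h,K,D,E,z)[:,:2]
        for n,A in(('L',[.5192,.2997]),('M',[.5111,.2161])):
            q=p-A;x,y=q@u,q@v
            if abs(y.mean())<.04: print(n,'x',x.min().round(4),x.max().round(4),'y',y.min().round(4),y.max().round(4),'mid',((y.min()+y.max())/2).round(4),cv2.boundingRect(c))
E
python3 -c "
from disc import *
disc('w3',.016)
im,K,D,E=shot('side','s3.png')
cv2.imwrite('pics/s3b.png',cv2.resize(im[130:220,160:280,::-1],(800,600),interpolation=cv2.INTER_CUBIC))"
```

```text
5.3 [0.48491853 0.30302725 0.05489957]
M x -0.015 0.0171 y -0.0204 0.0222 mid 0.0009 (95, 243, 64, 44)
```

View pics/s3b.png

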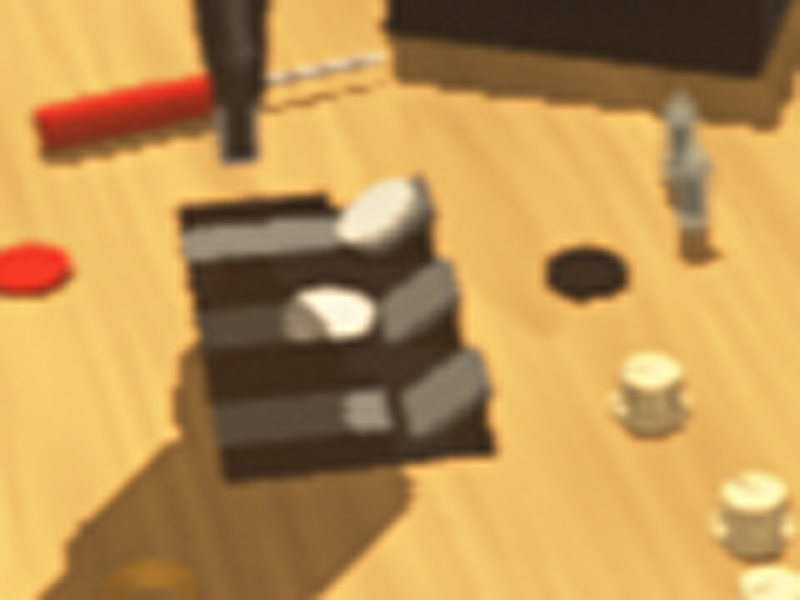

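The left disc stays tilted on its slope at (380,215) with the tool clear. I'll go up over the middle pocket, which also gives a wrist view to measure it.

Request:
step_arm --commands '[0,-0.034,-0.138,0.241,0,0,0,0,-0.034,-0.138,0.241,0,0,0,0,-0.034,-0.138,0.241,0,0,0,0,-0.034,-0.138,0.241,0,0,0,0,-0.034,-0.138,0.241,0,0,0,0,-0.034,-0.138,0.241,0,0,0,0,-0.034,-0.138,0.241,0,0,0,0,-0.034,-0.138,0.241,0,0,0,0,-0.034,-0.138,0.241,0,0,0,0,-0.034,-0.138,0.241,0,0,0]'

```text
clock: 6.65
position: [0.4648, 0.2207, 0.2004]
ee_rot: [0.049, 0.999, 0.0, -0.0]
ft_force: [-0.7, -0.3, 0.0]
grip_width: -0.0
grasp_force: 0.0
```

```bash
python3 -c "
from disc import *
disc('w4',.016)
"
```

```text
6.65 [0.46482471 0.22071003 0.20042965]
L x 0.0126 0.0593 y -0.0215 0.0223 mid 0.0004 (306, 219, 38, 38)
M x -0.024 0.0174 y -0.0213 0.0204 mid -0.0004 (233, 188, 38, 36)
```

Request:
step_arm --commands '[0,0,0,-0.28,0,0,0,0,0,0,-0.28,0,0,0,0,0,0,-0.28,0,0,0,0,0,0,-0.321,0,0,0,0,0,0,-0.321,0,0,0,0,0,0,-0.321,0,0,0,0,0.02,-0.002,-0.321,0,0,0,0,0.034,-0.0033,-0.321,0,0,0,0,0.044,-0.0042,-0.321,0,0,0,0,0.054,-0.0052,-0.321,0,0,0]'

```text
clock: 7.95
position: [0.4976, 0.2175, 0.0078]
ee_rot: [0.049, 0.999, -0.0, -0.0]
ft_force: [-0.3, -0.4, 0.8]
grip_width: 0.0
grasp_force: 0.2
```

Request:
step_arm --commands '[0,0.01,-0.001,0,0,0,0,0,0.02,-0.002,0,0,0,0,0,0.03,-0.0029,0,0,0,0,0,0.0324,-0.0031,0,0,0,0,0,0.0324,-0.0031,0,0,0,0,0,-0.03,0.003,0,0,0,0,0,-0.03,0.003,0,0,0,0,0,-0.05,0.005,0.25,0,0,0,0,-0.05,0.005,0.32,0,0,0,0,-0.05,0.005,0.32,0,0,0]'

```text
clock: 9.2
position: [0.4676, 0.2203, 0.1973]
ee_rot: [0.049, 0.999, 0.0, 0.0]
ft_force: [-0.0, -0.4, -0.5]
grip_width: -0.001
grasp_force: 0.0
```

```bash
python3 -c "
from disc import *
disc('w5',.016)
im=cv2.imread('pics/w5.png');cv2.imwrite('pics/w5b.png',cv2.resize(im[150:300,180:380],(800,600),interpolation=cv2.INTER_CUBIC))
"
```

```text
9.2 [0.46755809 0.22031037 0.19728936]
L x 0.0143 0.0619 y -0.02 0.0235 mid 0.0018 (308, 219, 38, 39)
```

View pics/w5b.png

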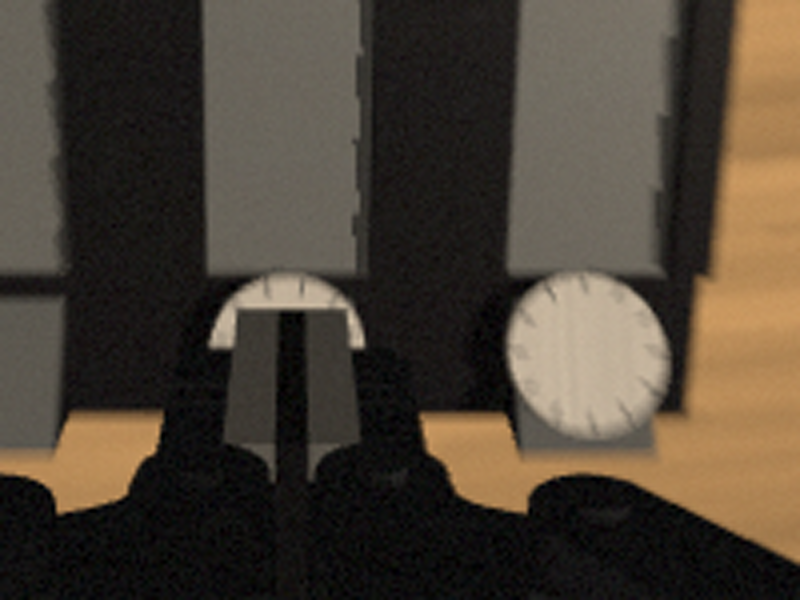

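Both discs rest tilted, with their rear rims at the step. Left disc spans about (505-670, 270-437) in the crop, and the middle one is partly hidden by the fingers. Next is a tilted approach on the left disc.

Request:
step_arm --commands '[58,0.0887,0.1323,-0.15,-0.0149,-0.1548,0,58,0.0887,0.1323,-0.15,-0.0149,-0.1548,0,58,0.0887,0.1323,-0.15,-0.0149,-0.1548,0,58,0.0887,0.1323,-0.2027,-0.0149,-0.1548,0,58,0.0887,0.1323,-0.2027,-0.0149,-0.1548,0,58,0.0887,0.1323,-0.2027,-0.0149,-0.1548,0,58,0.0887,0.1323,-0.2027,-0.0149,-0.1548,0,58,0.0887,0.1323,-0.2027,-0.0149,-0.1548,0,58,0.0887,0.1323,-0.2027,-0.0149,-0.1548,0,58,0.0887,0.1323,-0.2027,-0.0149,-0.1548,0]'

```text
clock: 10.5
position: [0.5208, 0.2999, 0.0735]
ee_rot: [0.047, 0.969, -0.011, 0.242]
ft_force: [0.1, 0.3, -0.6]
grip_width: 0.678
grasp_force: 0.0
```

```bash
cat > st.py <<'E'
from h import *
o=get_obs();M=R.from_quat(o['ee_rot']).as_matrix()
print(o['clock'],o['position'].round(4),'z',M[:,2].round(3),'y',M[:,1].round(3),o['ft_force'].round(2),o['grip_width']*85.4,o['grasp_force'])
E
python3 st.py
python3 - <<'E'
from h import *
im,K,D,E=shot('wrist','w6.png')
c=ray([(0,0)],K,D,E,.016)
print(proj([[.5534,.2969,.016],[.5534-.0019,.2969-.0219,.016],[.5534+.0019,.2969+.0219,.016]],K,D,E))
cv2.imwrite('pics/w6b.png',cv2.resize(im[:,:,::-1],(800,600),interpolation=cv2.INTER_CUBIC))
E
```

```text
10.5 [0.5208 0.2999 0.0735] z [ 0.467 -0.045 -0.883] y [0.097 0.995 0.001] [ 0.09  0.27 -0.59] 57.92492046173751 0.0
[[252.04276512 203.79905655]
 [221.34891395 204.03893394]
 [282.76943203 203.55123088]]
```

View pics/w6b.png

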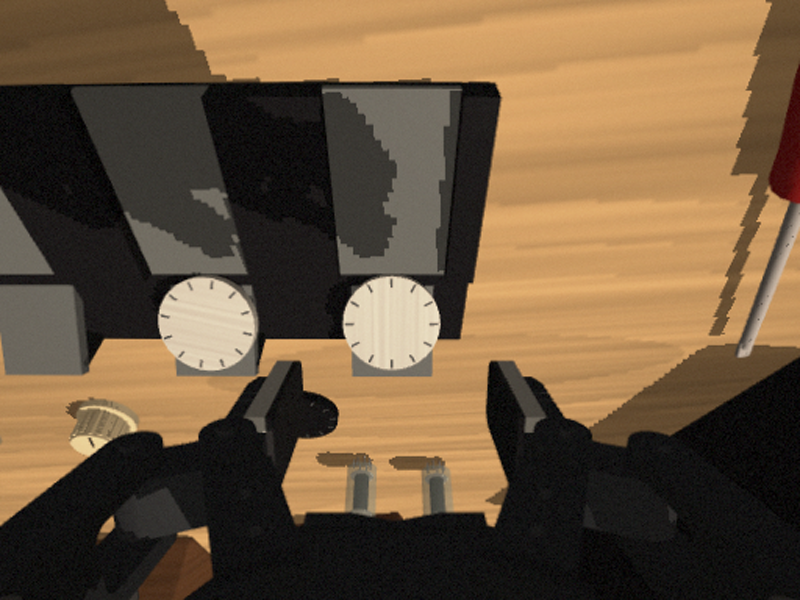

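The disc faces the camera, centred on (391.5,323) with a radius of ~48. Opening 58, the fingertip pads' inner edges are at (300,362) and (488,362). I'll compute the disc centre exactly.

```bash
cat > tilt.py <<'E'
from h import *
import sys
# disc seen from a tilted tool: fit circle on the top-face plane; report TCP shift to reach it
def run(tag,A,save=True):
    A=np.r_[A,0];u=np.array([.9954,-.0958,0]);v=np.array([.0958,.9954,0])
    o=get_obs();T=R.from_quat(o['ee_rot']).as_matrix();z=T[:,2]
    im,K,D,E=shot('wrist',tag+'.png') if save else (cv2.imread('pics/'+tag+'.png')[:,:,::-1],)+tuple(cal('wrist',o))
    hsv=cv2.cvtColor(np.ascontiguousarray(im),cv2.COLOR_RGB2HSV);m=((hsv[...,1]<70)&(hsv[...,2]>165)).astype(np.uint8)*255
    C0=A+.034*u+[0,0,.016]; e=proj([C0],K,D,E)[0]
    for c in cv2.findContours(m,0,1)[0]:
        h=cv2.convexHull(c)
        (x,y),r=cv2.minEnclosingCircle(h)
        if np.hypot(*(np.array([x,y])-e))>15 or r<20: continue
        n=cv2.undistortPoints(h.astype(float),K,D).reshape(-1,2)
        d=np.c_[n,np.ones(len(n))]@E[:3,:3];c0=-E[:3,:3].T@E[:3,3]
        N=.469*u*-1+np.array([0,0,.883]);P=C0+.003*N
        p=c0+d*(((P-c0)@N)/(d@N))[:,None]
        a=(p-P)@v;b=(p-P)@(.883*u+[0,0,.469])
        (a0,b0),rr=cv2.minEnclosingCircle(np.c_[a,b].astype(np.float32))
        C=C0+a0*v+b0*(.883*u+np.array([0,0,.469]))
        print('r',rr,'off v',a0,'along',b0,'C',C.round(4)); q=C+.006*np.r_[z]
        print('TCP now',o['position'],'goal',q.round(4),'frac',((q-o['position'])/.6).round(4))
def cal(n,o):
    p=camera_params(n);T=np.eye(4);T[:3,:3]=R.from_quat(o['ee_rot']).as_matrix();T[:3,3]=o['position']
    return np.array(p['mtx'],float),np.array(p['dist'],float),np.linalg.inv(T@np.array(p['tool_from_camera']))
E
python3 - <<'E'
from tilt import *
run('w6',[.5192,.2997],False)
K,D,E=cal('wrist',get_obs());o=get_obs();T=R.from_quat(o['ee_rot']).as_matrix()
for a in(.008,.011):
  for t in(.002,.005,.008): print(a,t,(proj([o['position']+T@[a,-.029,-t]],K,D,E)/.64).round(0))
E
```

```text
r 0.022325795143842697 off v -0.000742125790566206 along 0.001632370869629085 C [0.5544 0.2956 0.0168]
TCP now [0.52073339 0.299876   0.07341967] goal [0.5572 0.2953 0.0115] frac [ 0.0608 -0.0076 -0.1033]
0.008 0.002 [[302. 356.]]
0.008 0.005 [[300. 360.]]
0.008 0.008 [[298. 364.]]
0.011 0.002 [[301. 347.]]
0.011 0.005 [[299. 351.]]
0.011 0.008 [[298. 355.]]
```

Request:
step_arm --commands '[58,0.022,-0.0028,-0.031,0,0,0,58,0.04,-0.005,-0.065,0,0,0,58,0.051,-0.0065,-0.085,0,0,0,58,0.0608,-0.0076,-0.1033,0,0,0,58,0.0608,-0.0076,-0.1033,0,0,0,58,0.0608,-0.0076,-0.1033,0,0,0,38,0.0608,-0.0076,-0.1033,0,0,0,38,0.0608,-0.0076,-0.1033,0,0,0,38,0.0608,-0.0076,-0.1033,0,0,0,38,0.0608,-0.0076,-0.1033,0,0,0]' --squeeze 60

```text
clock: 11.8
position: [0.5572, 0.2958, 0.0122]
ee_rot: [0.047, 0.969, -0.011, 0.242]
ft_force: [-3.2, -2.1, 5.8]
grip_width: 0.479
grasp_force: 59.5
```

```bash
python3 st.py
```

```text
11.8 [0.5572 0.2958 0.0122] z [ 0.468 -0.044 -0.883] y [0.097 0.995 0.002] [-3.2  -2.14  5.75] 40.9308466401736 59.53005909919739
```

Request:
step_arm --commands '[38,0,0,0.01,0,0,0,38,0,0,0.02,0,0,0,38,0,0,0.035,0,0,0,38,0,0,0.055,0,0,0,38,0,0,0.08,0,0,0,38,0,0,0.1,0,0,0,38,0,0,0.12,0,0,0,38,0,0,0.12,0,0,0,38,0,0,0.12,0,0,0,38,0,0,0.12,0,0,0]'

```text
clock: 13.05
position: [0.5569, 0.2951, 0.0827]
ee_rot: [0.047, 0.969, -0.012, 0.241]
ft_force: [0.2, -0.0, 0.2]
grip_width: 0.48
grasp_force: 60.5
```

```bash
python3 st.py
python3 - <<'E'
from h import *
im,K,D,E=shot('wrist','w7.png')
cv2.imwrite('pics/w7b.png',cv2.resize(im[150:330,130:370,::-1],(800,600),interpolation=cv2.INTER_CUBIC))
o=get_obs();T=R.from_quat(o['ee_rot']).as_matrix()
for t in(0,.003,.006):print((proj([o['position']+T@[0,s,-t] for s in(-.022,.022)],K,D,E)-[130,150])*3.333)
E
```

```text
13.05 [0.5569 0.2951 0.0827] z [ 0.467 -0.046 -0.883] y [ 0.097  0.995 -0.   ] [ 0.16 -0.02  0.16] 40.95242633971322 60.47622799873352
[[261.71881665 304.29125185]
 [550.60788957 304.32279528]]
[[259.00129082 312.94838939]
 [553.30586256 312.97706468]]
[[256.18060983 321.93549589]
 [556.10622147 321.96106207]]
```

View pics/w7b.png

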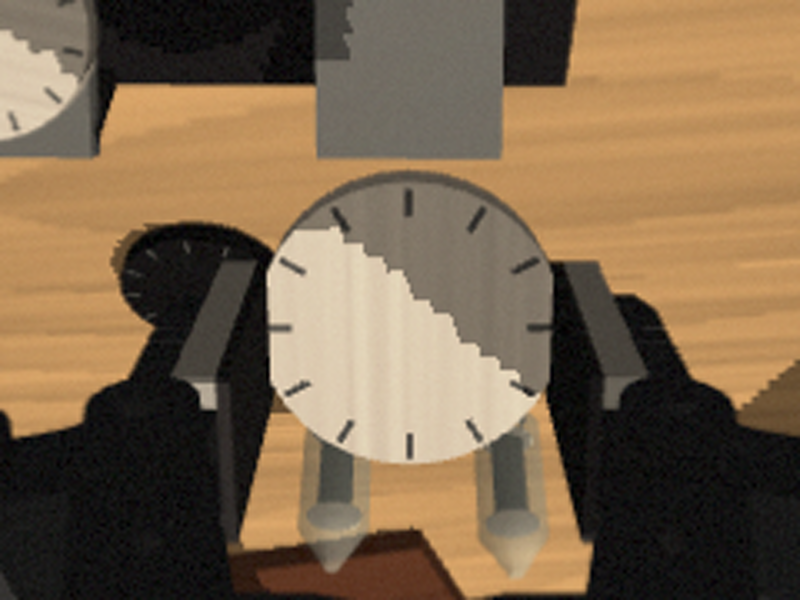

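The disc is held squarely at (409,322) in the crop and face-on to the tool, and the middle disc stays undisturbed. I'll carry it over the panel, tool upright.

Request:
step_arm --commands '[38,-0.005,-0.06,0.06,0.005,0.05,0,38,-0.01,-0.15,0.1,0.01,0.1,0,38,-0.015,-0.25,0.129,0.0149,0.1548,0,38,-0.018,-0.34,0.129,0.0149,0.1548,0,38,-0.02,-0.43,0.129,0.0149,0.1548,0,38,-0.022,-0.52,0.129,0.0149,0.1548,0,38,-0.025,-0.61,0.129,0.0149,0.1548,0,38,-0.028,-0.7,0.129,0.0149,0.1548,0,38,-0.028,-0.7585,0.129,0.0149,0.1548,0,38,-0.028,-0.7585,0.129,0.0149,0.1548,0]'

```text
clock: 14.35
position: [0.5396, -0.1633, 0.1604]
ee_rot: [0.051, 0.999, -0.001, -0.0]
ft_force: [0.2, 0.4, 0.1]
grip_width: 0.476
grasp_force: 60.6
```

Request:
step_arm --commands '[38,0,0,0,0,0,0,38,0,0,0,0,0,0,38,0,0,0,0,0,0,38,0,0,0,0,0,0,38,0,0,0,0,0,0,38,0,0,0,0,0,0,38,0,0,0,0,0,0,38,0,0,0,0,0,0,38,0,0,0,0,0,0,38,0,0,0,0,0,0]'

```text
clock: 15.6
position: [0.5404, -0.1598, 0.1607]
ee_rot: [0.049, 0.999, 0.0, -0.0]
ft_force: [0.4, 0.2, -0.8]
grip_width: 0.48
grasp_force: 60.6
```

```bash
python3 st.py
python3 - <<'E'
from h import *
im,K,D,E=shot('wrist','w8.png');np.savez('w8.npz',K=K,D=D,E=E)
print(get_obs()['joint_pos'].round(2))
cv2.imwrite('pics/w8b.png',cv2.resize(im[:,:,::-1],(800,600),interpolation=cv2.INTER_CUBIC))
E
```

```text
15.6 [ 0.5404 -0.1598  0.1607] z [-0.  0. -1.] y [0.097 0.995 0.   ] [ 0.36  0.23 -0.8 ] 40.98480535761344 60.58208227157593
[-0.09  0.25  0.34  1.74 -0.09  1.17  1.75]
```

View pics/w8b.png

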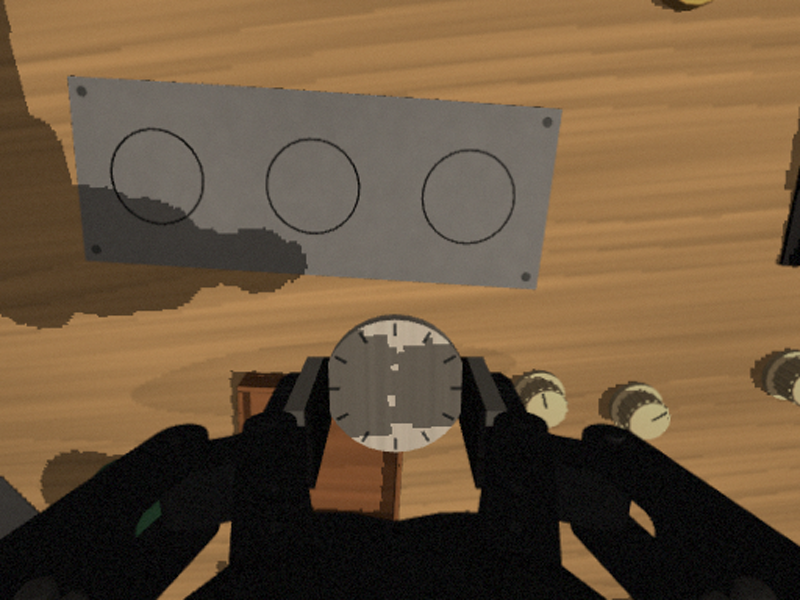

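Panel circles at (469,196), (313,186.5) and (157,176) in this view. The disc in hand is level, with its top face around (395.5,385).

Run:
```python
from h import *
z=np.load('w8.npz');K,D,E=z['K'],z['D'],z['E'];s=.64
im=cv2.imread('pics/w8.png');g=cv2.cvtColor(im,cv2.COLOR_BGR2GRAY)
bh=cv2.morphologyEx(g,cv2.MORPH_BLACKHAT,np.ones((7,7)))
for i,c in enumerate([(469,196),(313,186.5),(157,176)]):
    c=np.array(c)*s;yy,xx=np.nonzero(bh>15);r=np.hypot(xx-c[0],yy-c[1]);k=(r>26)&(r<34)
    e=cv2.fitEllipse(np.c_[xx[k],yy[k]].astype(np.float32));p=ray([e[0],],K,D,E,.004)
    q=ray(np.c_[xx[k],yy[k]],K,D,E,.004)[:,:2];A=np.c_[2*q,np.ones(len(q))];w=np.linalg.lstsq(A,(q**2).sum(1),rcond=None)[0]
    print(i,k.sum(),p.round(4),w[:2].round(4),np.sqrt(w[2]+w[0]**2+w[1]**2))
o=get_obs()
d=ray(np.array([(395.5,385.5),(395.5,320),(395.5,451),(329,385),(462,385)])*s,K,D,E,o['position'][2]+.009)
print(o['position'],(d-o['position']).round(4))
```

```text
0 400 [[ 0.4976 -0.11    0.004 ]] [ 0.4983 -0.11  ] 0.028132307227417948
1 408 [[ 0.4821 -0.2041  0.004 ]] [ 0.4828 -0.2042] 0.028120021762803683
2 413 [[ 0.4668 -0.2982  0.004 ]] [ 0.4675 -0.2984] 0.028195867900433786
[ 0.54040089 -0.1597644   0.16077168] [[-0.0015  0.0007  0.009 ]
 [-0.0226  0.0028  0.009 ]
 [ 0.0215 -0.0015  0.009 ]
 [-0.0036 -0.0196  0.009 ]
 [ 0.0003  0.0211  0.009 ]]
```

Request:
step_arm --commands '[38,-0.0685,0.0818,-0.08,0,0,0,38,-0.0685,0.0818,-0.16,0,0,0,38,-0.0685,0.0818,-0.2175,0,0,0,38,-0.0685,0.0818,-0.2175,0,0,0,38,-0.0685,0.0818,-0.23,0,0,0,38,-0.0685,0.0818,-0.245,0,0,0,38,-0.0685,0.0818,-0.255,0,0,0,38,-0.0685,0.0818,-0.26,0,0,0,38,-0.0685,0.0818,-0.2635,0,0,0,38,-0.0685,0.0818,-0.2635,0,0,0]'

```text
clock: 16.9
position: [0.4994, -0.1107, 0.0028]
ee_rot: [0.049, 0.999, 0.0, 0.0]
ft_force: [-1.0, 0.3, -0.1]
grip_width: 0.478
grasp_force: 61.0
```

```bash
python3 st.py
```

```text
16.9 [ 0.4994 -0.1107  0.0028] z [ 0.  0. -1.] y [0.097 0.995 0.   ] [-1.03  0.31 -0.06] 40.81784235790628 60.9826934337616
```

Request:
step_arm --commands '[38,0,0,-0.0015,0,0,0,38,0,0,-0.0015,0,0,0,50,0,0,-0.0015,0,0,0,60,0,0,-0.0015,0,0,0,60,0,0,-0.0015,0,0,0,60,0,0,0.02,0,0,0,60,0,0,0.08,0,0,0,60,0.04,-0.04,0.18,0,0,0,60,0.08,-0.08,0.25,0,0,0,60,0.08,-0.08,0.25,0,0,0]'

```text
clock: 18.15
position: [0.5504, -0.1615, 0.1576]
ee_rot: [0.05, 0.999, -0.001, 0.004]
ft_force: [-0.0, 0.2, -1.4]
grip_width: 0.702
grasp_force: 0.0
```

```bash
cat > look.py <<'E'
from h import *
import sys
M=np.array([[.4983,-.110],[.4828,-.2042],[.4675,-.2984]])
def look(tag):
    print(get_obs()['clock'],get_obs()['position'].round(4))
    im,K,D,E=shot('wrist',tag+'.png')
    hsv=cv2.cvtColor(im,cv2.COLOR_RGB2HSV);g=cv2.cvtColor(im,cv2.COLOR_RGB2GRAY)
    m=(hsv[...,1]<70)&(hsv[...,2]>165); bh=cv2.morphologyEx(g,cv2.MORPH_BLACKHAT,np.ones((7,7)))
    fit=lambda q:np.linalg.lstsq(np.c_[2*q,np.ones(len(q))],(q**2).sum(1),rcond=None)[0]
    for c in cv2.findContours(m.astype(np.uint8)*255,0,1)[0]:
        if cv2.contourArea(c)>300:
            q=ray(cv2.convexHull(c),K,D,E,.010)[:,:2];(a,b),r=cv2.minEnclosingCircle(q.astype(np.float32))
            print('disc',round(a,4),round(b,4),'r',round(r,4))
    for i,c in enumerate(proj(np.c_[M,[.004]*3],K,D,E)):
        yy,xx=np.nonzero(bh>15);q=ray(np.c_[xx,yy],K,D,E,.004)[:,:2];r=np.hypot(*(q-M[i]).T);k=abs(r-.028)<.002
        if k.sum()>100: w=fit(q[k]);print('mark',i,w[:2].round(4),k.sum())
    return im,K,D,E
E
python3 -c "
from look import *
im=look('w9')[0]
cv2.imwrite('pics/w9b.png',cv2.resize(im[:,:,::-1],(800,600),interpolation=cv2.INTER_CUBIC))"
```

```text
18.15 [ 0.5504 -0.1615  0.1576]
disc 0.4985 -0.1097 r 0.0216
mark 0 [ 0.4977 -0.1098] 463
mark 1 [ 0.4823 -0.2038] 479
mark 2 [ 0.467  -0.2977] 452
```

View pics/w9b.png

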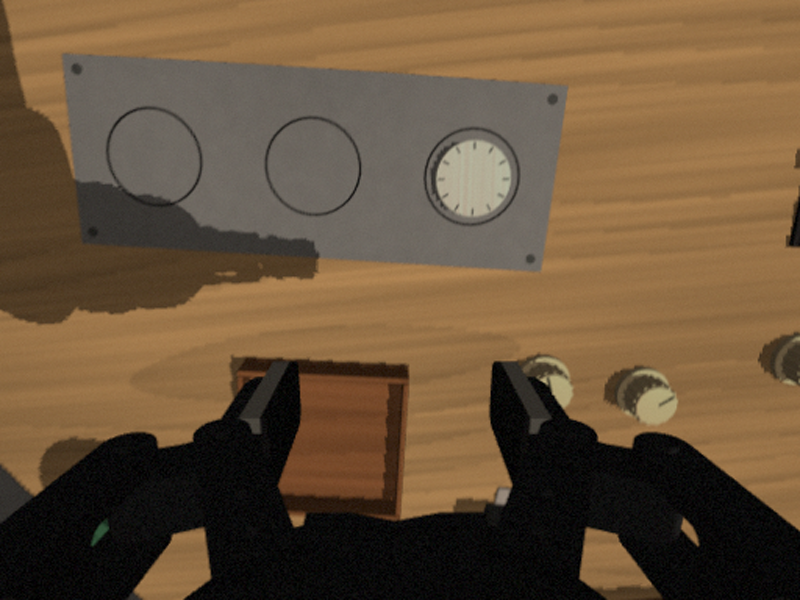

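Disc 1 lies flat inside circle 0 at (474,178), centred within about 1 mm. Back to the middle disc.

Request:
step_arm --commands '[58,-0.01,0.1,0,0,0,0,58,-0.02,0.2,0,0,0,0,58,-0.03,0.3,0,0,0,0,58,-0.04,0.4,0,0,-0.05,0,58,-0.05,0.5,0,-0.01,-0.1,0,58,-0.0575,0.59,-0.05,-0.0149,-0.1548,0,58,-0.0575,0.625,-0.1,-0.0149,-0.1548,0,58,-0.0575,0.625,-0.132,-0.0149,-0.1548,0,58,-0.0575,0.625,-0.132,-0.0149,-0.1548,0,58,-0.0575,0.625,-0.132,-0.0149,-0.1548,0]'

```text
clock: 19.45
position: [0.513, 0.2157, 0.0742]
ee_rot: [0.048, 0.969, -0.012, 0.242]
ft_force: [-0.1, -0.3, -0.9]
grip_width: 0.679
grasp_force: 0.0
```

```bash
python3 -c "
from tilt import *
camera('side')
run('w10',[.5111,.2161])
import st"
```

```text
r 0.022731764242053032 off v -0.0008329112897627056 along 0.002350193215534091 C [0.5469 0.2118 0.0171]
TCP now [0.51346583 0.21569101 0.07462658] goal [0.5497 0.2115 0.0118] frac [ 0.0605 -0.0069 -0.1047]
19.55 [0.5136 0.2158 0.0748] z [ 0.468 -0.045 -0.882] y [0.099 0.995 0.002] [ 0.7  -0.48  0.24] 58.31408750249173 0.0
```

Request:
step_arm --commands '[58,0.022,-0.0026,-0.031,0,0,0,58,0.04,-0.005,-0.065,0,0,0,58,0.051,-0.006,-0.085,0,0,0,58,0.0602,-0.007,-0.105,0,0,0,58,0.0602,-0.007,-0.105,0,0,0,58,0.0602,-0.007,-0.105,0,0,0,38,0.0602,-0.007,-0.105,0,0,0,38,0.0602,-0.007,-0.105,0,0,0,38,0.0602,-0.007,-0.105,0,0,0,38,0.0602,-0.007,-0.105,0,0,0]' --squeeze 60

```text
clock: 20.8
position: [0.549, 0.2125, 0.0113]
ee_rot: [0.047, 0.969, -0.011, 0.242]
ft_force: [-5.8, -0.5, 6.7]
grip_width: 0.479
grasp_force: 59.4
```

Request:
step_arm --commands '[38,0,0,0.01,0,0,0,38,0,0,0.02,0,0,0,38,0,0,0.035,0,0,0,38,0,0,0.055,0,0,0,38,0,0,0.08,0,0,0,38,0,0,0.1,0,0,0,38,0,0,0.12,0,0,0,38,0,0,0.12,0,0,0,38,0,0,0.12,0,0,0,38,0,0,0.12,0,0,0]'

```text
clock: 22.05
position: [0.5486, 0.2119, 0.0818]
ee_rot: [0.047, 0.969, -0.012, 0.241]
ft_force: [-0.6, 0.6, -0.1]
grip_width: 0.477
grasp_force: 60.5
```

Request:
step_arm --commands '[38,0,-0.05,0.06,0.005,0.05,0,38,-0.005,-0.12,0.1,0.01,0.1,0,38,-0.008,-0.21,0.13,0.0149,0.1548,0,38,-0.01,-0.31,0.13,0.0149,0.1548,0,38,-0.012,-0.41,0.13,0.0149,0.1548,0,38,-0.0143,-0.5,0.13,0.0149,0.1548,0,38,-0.0143,-0.58,0.13,0.0149,0.1548,0,38,-0.0143,-0.62,0.13,0.0149,0.1548,0,38,-0.0143,-0.62,0.13,0.0149,0.1548,0,38,-0.0143,-0.62,0.13,0.0149,0.1548,0]'

```text
clock: 23.3
position: [0.5404, -0.1587, 0.16]
ee_rot: [0.048, 0.999, 0.0, -0.0]
ft_force: [0.2, -0.1, -1.1]
grip_width: 0.477
grasp_force: 60.5
```

```bash
python3 -c "
from look import *
camera('side');camera('side')
im,K,D,E=look('w11')
o=get_obs();hsv=cv2.cvtColor(im,cv2.COLOR_RGB2HSV);m=((hsv[...,1]<60)&(hsv[...,2]>75)).astype(np.uint8)*255
m[:200]=0;m[295:]=0;m[:,:205]=0;m[:,302:]=0
c=max(cv2.findContours(m,0,1)[0],key=cv2.contourArea);print(cv2.boundingRect(c))
q=ray(cv2.convexHull(c),K,D,E,o['position'][2]+.009)-o['position'];print(q.min(0),q.max(0),(q.min(0)+q.max(0))/2,get_obs()['position'],o['grasp_force'],o['grip_width'])
"
```

```text
23.4 [ 0.5405 -0.1584  0.1602]
disc 0.6537 -0.1643 r 0.0355
disc 0.5833 -0.1572 r 0.0277
disc 0.4989 -0.11 r 0.0219
mark 0 [ 0.4983 -0.1101] 408
mark 1 [ 0.4828 -0.2043] 407
mark 2 [ 0.4674 -0.2983] 417
(210, 206, 86, 86)
[-0.02214766 -0.02063208  0.009     ] [0.02278213 0.02127049 0.009     ] [0.00031724 0.00031921 0.009     ] [ 0.54053974 -0.15854394  0.16034224] 60.54958462715149 0.47660347083848825
```

Request:
step_arm --commands '[38,-0.0968,-0.0768,-0.06,0,0,0,38,-0.0968,-0.0768,-0.14,0,0,0,38,-0.0968,-0.0768,-0.2175,0,0,0,38,-0.0968,-0.0768,-0.2175,0,0,0,38,-0.0968,-0.0768,-0.23,0,0,0,38,-0.0968,-0.0768,-0.245,0,0,0,38,-0.0968,-0.0768,-0.255,0,0,0,38,-0.0968,-0.0768,-0.26,0,0,0,38,-0.0968,-0.0768,-0.264,0,0,0,38,-0.0968,-0.0768,-0.264,0,0,0]'

```text
clock: 24.7
position: [0.4824, -0.206, 0.0027]
ee_rot: [0.049, 0.999, 0.0, 0.0]
ft_force: [-3.3, 1.5, 7.1]
grip_width: 0.48
grasp_force: 64.9
```

```bash
python3 st.py
```

```text
24.7 [ 0.4824 -0.206   0.0027] z [ 0.  0. -1.] y [0.097 0.995 0.   ] [-3.31  1.51  7.05] 40.959429949973845 64.94787493174954
```

Gentle contact (7 N). Release and rise to a view that also takes in the knobs.

Request:
step_arm --commands '[38,0,0,0.001,0,0,0,46,0,0,0.001,0,0,0,54,0,0,0.001,0,0,0,60,0,0,0.001,0,0,0,60,0,0,0.02,0,0,0,60,0,0,0.08,0,0,0,60,0.04,0.03,0.16,0,0,0,60,0.1,0.07,0.23,0,0,0,60,0.1,0.07,0.26,0,0,0,60,0.1,0.07,0.26,0,0,0]'

```text
clock: 25.95
position: [0.5425, -0.1646, 0.1594]
ee_rot: [0.049, 0.999, -0.0, 0.001]
ft_force: [-0.5, -0.1, -1.0]
grip_width: 0.705
grasp_force: 0.0
```

```bash
python3 -c "
from look import *
camera('side');camera('side')
im=look('w12')[0]
t=camera('top');cv2.imwrite('pics/t12.png',t[:,:,::-1])
cv2.imwrite('pics/t12b.png',cv2.resize(t[120:300,160:400,::-1],(800,600),interpolation=cv2.INTER_CUBIC))"
```

```text
26.05 [ 0.5409 -0.1648  0.1571]
disc 0.4989 -0.11 r 0.0217
disc 0.4829 -0.2058 r 0.0217
mark 0 [ 0.4982 -0.1101] 414
mark 1 [ 0.4828 -0.2041] 433
mark 2 [ 0.4674 -0.2983] 407
```

View pics/t12b.png

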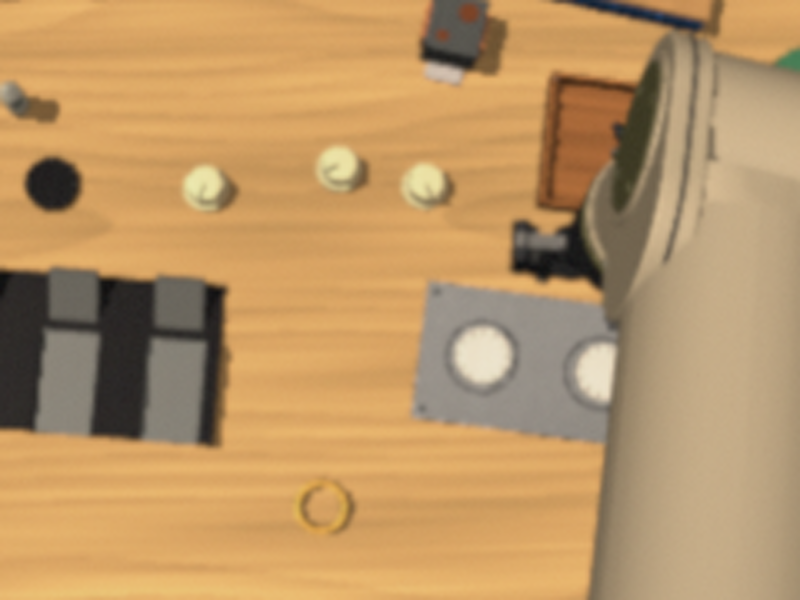

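Both discs are in circles 0 and 1. The three knobs are still at (207,187), (340,168) and (425,185) in the crop, unmoved. I'll look at them from near.

Request:
step_arm --commands '[60,0.263,0.3,0.02,0,0,0,60,0.263,0.3,0.02,0,0,0,60,0.263,0.3,0.02,0,0,0,60,0.263,0.3,0.02,0,0,0,60,0.263,0.3,0.02,0,0,0,60,0.263,0.3,0.02,0,0,0,60,0.263,0.3,0.02,0,0,0,60,0.263,0.3,0.02,0,0,0,60,0.263,0.3,0.02,0,0,0,60,0.263,0.3,0.02,0,0,0]'

```text
clock: 27.4
position: [0.7, 0.0159, 0.1702]
ee_rot: [0.049, 0.999, 0.0, 0.0]
ft_force: [0.4, 0.2, 0.3]
grip_width: 0.703
grasp_force: 0.0
```

```bash
cat > knobs.py <<'E'
from h import *
def knobs(tag):
    o=get_obs();im,K,D,E=shot('wrist',tag+'.png');print(o['clock'],o['position'].round(4))
    hsv=cv2.cvtColor(im,cv2.COLOR_RGB2HSV)
    m=cv2.inRange(hsv,(20,25,150),(40,140,255))
    for c in cv2.findContours(m,0,1)[0]:
        if cv2.contourArea(c)<150: continue
        h=cv2.convexHull(c);q=ray(h,K,D,E,.023)[:,:2];(a,b),r=cv2.minEnclosingCircle(q.astype(np.float32))
        print('knob',cv2.boundingRect(c),round(a,4),round(b,4),'r',round(r,4))
    return im
E
python3 -c "
from knobs import *
camera('side')
im=knobs('w13')
cv2.imwrite('pics/w13b.png',cv2.resize(im[:,:,::-1],(800,600),interpolation=cv2.INTER_CUBIC))"
```

```text
27.45 [0.7    0.016  0.1702]
knob (178, 124, 37, 31) 0.6591 -0.0328 r 0.0171
knob (217, 109, 33, 37) 0.6519 0.0018 r 0.0169
knob (330, 83, 31, 39) 0.6392 0.1031 r 0.0179
```

View pics/w13b.png

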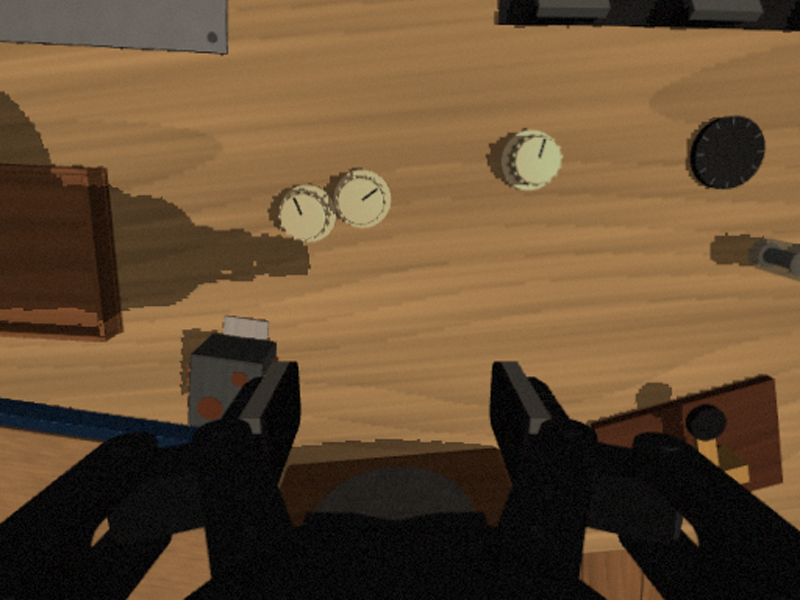

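One knob was knocked: two now stand almost touching, tops at (304,217) and (361,197), and the free one is at (538,158). The free one goes first.

Run:
```python
from h import *
o=get_obs();p=camera_params('wrist');K,D=np.array(p['mtx']),np.array(p['dist'])
T=np.eye(4);T[:3,:3]=R.from_quat(o['ee_rot']).as_matrix();T[:3,3]=[.7,.016,.1702];E=np.linalg.inv(T@p['tool_from_camera'])
im=cv2.imread('pics/w13.png');hsv=cv2.cvtColor(im,cv2.COLOR_BGR2HSV)
print([hsv[int(y*.64),int(x*.64)].tolist() for x,y in((304,217),(361,200),(538,160),(510,160),(318,235),(345,170))])
# top-face centres by eye, from edges of the round top
q=ray(np.array([(305,216),(360,198),(539,158)])*.64,K,D,E,.023);print(q.round(4))
print(((q[2]-o['position'])/.6).round(4))
```

```text
[[22, 89, 181], [24, 80, 165], [29, 65, 183], [20, 91, 56], [20, 92, 138], [16, 134, 143]]
[[ 6.588e-01 -3.360e-02  2.300e-02]
 [ 6.515e-01  6.000e-04  2.300e-02]
 [ 6.385e-01  1.072e-01  2.300e-02]]
[-0.1025  0.152  -0.2452]
```

Request:
step_arm --commands '[50,-0.017,0.148,-0.117,0,0,0,50,-0.017,0.148,-0.117,0,0,0,50,-0.017,0.148,-0.117,0,0,0,50,-0.017,0.148,-0.117,0,0,0,50,-0.017,0.148,-0.117,0,0,0,50,-0.017,0.148,-0.117,0,0,0,50,-0.017,0.148,-0.117,0,0,0,50,-0.017,0.148,-0.117,0,0,0,50,-0.017,0.148,-0.117,0,0,0,50,-0.017,0.148,-0.117,0,0,0]'

```text
clock: 28.75
position: [0.6898, 0.1048, 0.0998]
ee_rot: [0.049, 0.999, 0.0, -0.0]
ft_force: [0.0, -0.0, -0.5]
grip_width: 0.586
grasp_force: 0.0
```

```bash
python3 -c "
from knobs import *
im=knobs('w14')
cv2.imwrite('pics/w14b.png',cv2.resize(im[100:250,150:350,::-1],(800,600),interpolation=cv2.INTER_CUBIC))"
```

```text
28.75 [0.6898 0.1048 0.0998]
knob (229, 103, 42, 49) 0.6384 0.1065 r 0.0168
```

View pics/w14b.png

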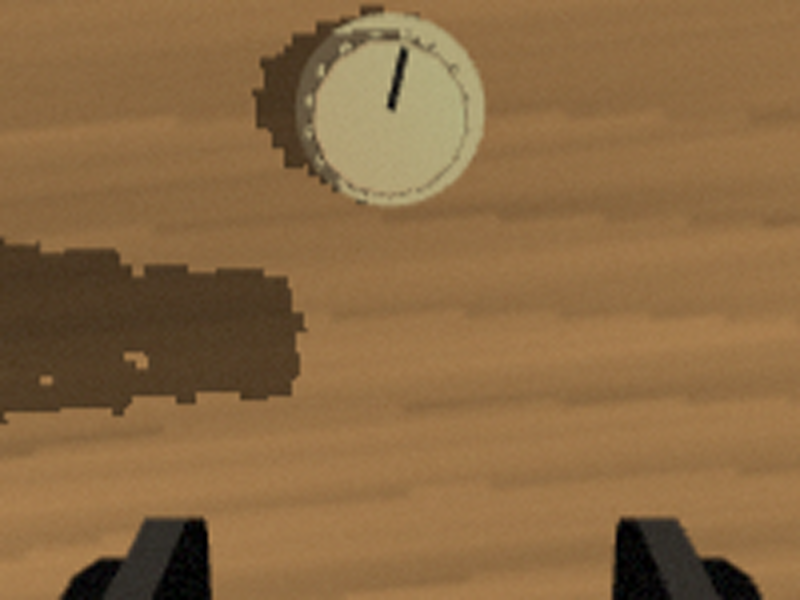

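The knob's top face is centred at crop (388,116), its skirt at (390,109).

Run:
```python
from tilt import *
o=get_obs();K,D,E=cal('wrist',o)
a=ray([(247,129)],K,D,E,.023)[0];b=ray([(247.5,127.25)],K,D,E,.004)[0];print(a,b,o['position'])
g=(a+b)/2;g[2]=.007;print(((g-o['position'])/.6).round(4))
```

```text
[0.63939939 0.10626128 0.023     ] [0.63959439 0.10631978 0.004     ] [0.68982075 0.1048893  0.0998278 ]
[-0.0839  0.0023 -0.1547]
```

Request:
step_arm --commands '[50,-0.0839,0.0023,0,0,0,0,50,-0.0839,0.0023,-0.05,0,0,0,50,-0.0839,0.0023,-0.12,0,0,0,50,-0.0839,0.0023,-0.1547,0,0,0,50,-0.0839,0.0023,-0.1547,0,0,0,50,-0.0839,0.0023,-0.1547,0,0,0,20,-0.0839,0.0023,-0.1547,0,0,0,20,-0.0839,0.0023,-0.1547,0,0,0,20,-0.0839,0.0023,-0.1547,0,0,0,20,-0.0839,0.0023,-0.1547,0,0,0]' --squeeze 50

```text
clock: 30.05
position: [0.6406, 0.1064, 0.0088]
ee_rot: [0.049, 0.999, 0.0, 0.001]
ft_force: [-0.3, 0.2, 5.1]
grip_width: 0.3
grasp_force: 48.8
```

```bash
python3 st.py
```

```text
30.05 [0.6406 0.1064 0.0088] z [ 0.002  0.001 -1.   ] y [0.097 0.995 0.001] [-0.3   0.19  5.09] 25.645311732770935 48.81035327911377
```

Request:
step_arm --commands '[20,0,0,0.03,0,0,0,20,0,0,0.1,0,0,0,20,-0.02,-0.05,0.188,0,0,0,20,-0.06,-0.14,0.188,0,0,0,20,-0.1,-0.23,0.188,0,0,0,20,-0.13,-0.31,0.188,0,0,0,20,-0.149,-0.36,0.188,0,0,0,20,-0.149,-0.36,0.188,0,0,0,20,-0.149,-0.36,0.188,0,0,0,20,-0.149,-0.36,0.188,0,0,0]'

```text
clock: 31.3
position: [0.5506, -0.1085, 0.1202]
ee_rot: [0.048, 0.999, 0.0, 0.0]
ft_force: [0.1, 0.1, -1.1]
grip_width: 0.302
grasp_force: 49.2
```

```bash
python3 -c "
from look import *
camera('side')
im,K,D,E=look('w15')
import st
hsv=cv2.cvtColor(im,cv2.COLOR_RGB2HSV);m=cv2.inRange(hsv,(18,25,90),(40,140,255));m[:200]=0
c=max(cv2.findContours(m,0,1)[0],key=cv2.contourArea);print(cv2.boundingRect(c))
cv2.imwrite('pics/w15b.png',cv2.resize(im[:,:,::-1],(800,600),interpolation=cv2.INTER_CUBIC))"
```

```text
31.35 [ 0.5505 -0.1086  0.1201]
disc 0.4989 -0.1103 r 0.0219
disc 0.4827 -0.2064 r 0.0219
mark 0 [ 0.4983 -0.1104] 517
mark 1 [ 0.4829 -0.2046] 546
mark 2 [ 0.4675 -0.2986] 325
31.4 [ 0.5504 -0.1088  0.1199] z [ 0.  0. -1.] y [0.096 0.995 0.   ] [-0.32 -0.35 -1.45] 25.927488385888854 49.23829793930054
(225, 219, 56, 62)
```

View pics/w15b.png

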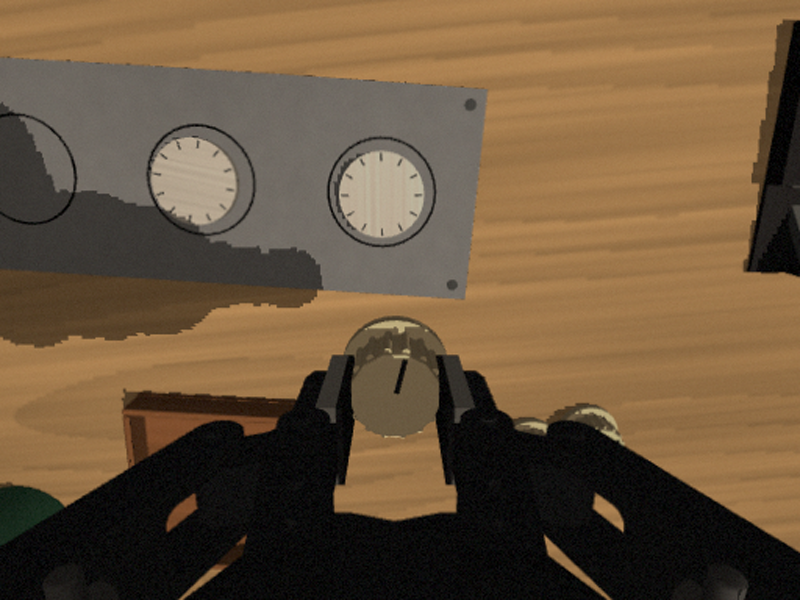

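Knob is upright in the hand at (396,390); disc in circle 0 at (382,193). Placing it.

Request:
step_arm --commands '[20,-0.0843,-0.0023,0,0,0,0,20,-0.0843,-0.0023,-0.08,0,0,0,20,-0.0843,-0.0023,-0.1333,0,0,0,20,-0.0843,-0.0023,-0.1333,0,0,0,20,-0.0843,-0.0023,-0.145,0,0,0,20,-0.0843,-0.0023,-0.155,0,0,0,20,-0.0843,-0.0023,-0.162,0,0,0,20,-0.0843,-0.0023,-0.166,0,0,0,20,-0.0843,-0.0023,-0.168,0,0,0,20,-0.0843,-0.0023,-0.168,0,0,0]'

```text
clock: 32.65
position: [0.4996, -0.1112, 0.0191]
ee_rot: [0.049, 0.999, 0.0, 0.0]
ft_force: [0.6, -0.2, -0.7]
grip_width: 0.303
grasp_force: 49.3
```

```bash
python3 st.py
```

```text
32.65 [ 0.4996 -0.1112  0.0191] z [ 0.  0. -1.] y [0.097 0.995 0.   ] [ 0.63 -0.18 -0.7 ] 25.843502845249006 49.275739789009094
```

Request:
step_arm --commands '[20,0,0.0015,-0.001,0,0,0,20,0,0.0015,-0.0012,0,0,0,28,0,0.0015,-0.0012,0,0,0,36,0,0.0015,-0.0012,0,0,0,44,0,0.0015,-0.0012,0,0,0,44,0,0.0015,0.01,0,0,0,44,0,0.0015,0.05,0,0,0,50,0,0.0015,0.12,0,0,0,50,0.03,0.0015,0.169,0,0,-0.05,50,0.1,0.02,0.169,0,0,-0.1]'

```text
clock: 33.9
position: [0.5611, -0.1006, 0.1242]
ee_rot: [0.208, 0.978, 0.0, 0.003]
ft_force: [0.5, 0.3, 0.5]
grip_width: 0.589
grasp_force: 0.0
```

Request:
step_arm --commands '[50,0.1,0.02,0,0,0,-0.05,50,0.182,0.028,0,0,0,-0.1,50,0.182,0.028,0,0,0,-0.16,50,0.182,0.028,0,0,0,-0.22,50,0.182,0.028,0,0,0,-0.28,50,0.182,0.028,0,0,0,-0.3056,50,0.182,0.028,0,0,0,-0.3056,50,0.182,0.028,0,0,0,-0.3056,50,0.182,0.028,0,0,0,-0.3056,50,0.182,0.028,0,0,0,-0.3056]'

```text
clock: 35.15
position: [0.6687, -0.0824, 0.1205]
ee_rot: [0.633, 0.774, 0.0, 0.0]
ft_force: [0.0, 0.8, -0.5]
grip_width: 0.587
grasp_force: 0.0
```

```bash
python3 -c "
from knobs import *
im=knobs('w16')
import st
cv2.imwrite('pics/w16b.png',cv2.resize(im[:,:,::-1],(800,600),interpolation=cv2.INTER_CUBIC))"
```

```text
35.15 [ 0.6687 -0.0824  0.1205]
knob (16, 168, 34, 36) 0.4924 -0.1138 r 0.0152
knob (30, 160, 38, 38) 0.5034 -0.1069 r 0.0173
knob (230, 108, 43, 40) 0.6587 -0.0336 r 0.0168
knob (231, 60, 45, 43) 0.6533 -0.0007 r 0.0169
35.2 [ 0.6687 -0.0824  0.1205] z [ 0.  0. -1.] y [0.98  0.198 0.   ] [-0.15  0.47 -0.  ] 50.07932603796056 0.0
```

View pics/w16b.png

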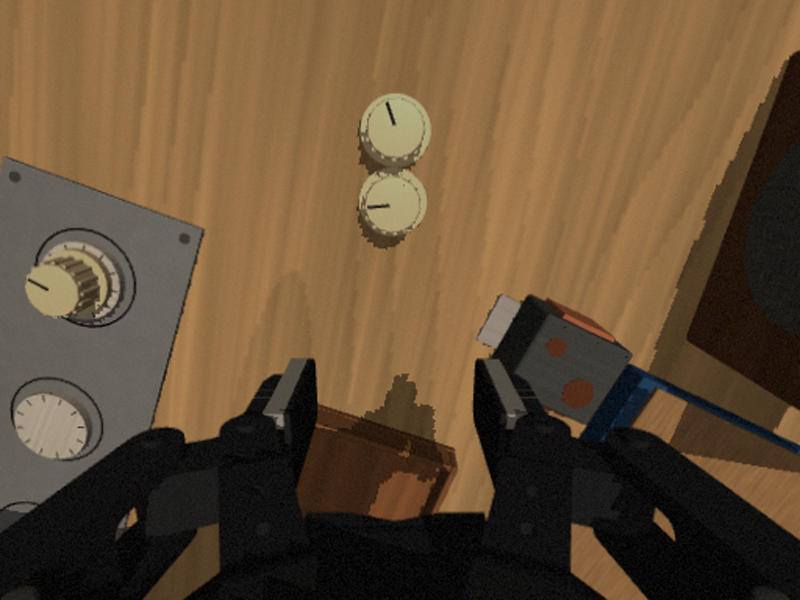

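The first knob stands on its disc at (75,275). The two close knobs have tops at (392.5,204) and (394,128), and the fingers now close across their line.

Run:
```python
from tilt import *
o=get_obs();K,D,E=cal('wrist',o)
q=ray(np.array([(392.5,204.5),(394.5,128)])*.64,K,D,E,.023);print(q,o['position'])
g=q[0].copy();g[2]=.0085;print(((g-o['position'])/.6).round(4))
```

```text
[[ 6.59075926e-01 -3.53762754e-02  2.30000000e-02]
 [ 6.52878106e-01  5.68087749e-05  2.30000000e-02]] [ 0.66872341 -0.08244252  0.12048253]
[-0.0161  0.0784 -0.1866]
```

Request:
step_arm --commands '[50,-0.0161,0.079,0,0,0,0,50,-0.0161,0.079,-0.08,0,0,0,50,-0.0161,0.079,-0.15,0,0,0,50,-0.0161,0.079,-0.1866,0,0,0,50,-0.0161,0.079,-0.1866,0,0,0,50,-0.0161,0.079,-0.1866,0,0,0,20,-0.0161,0.079,-0.1866,0,0,0,20,-0.0161,0.079,-0.1866,0,0,0,20,-0.0161,0.079,-0.1866,0,0,0,20,-0.0161,0.079,-0.1866,0,0,0]' --squeeze 50

```text
clock: 36.45
position: [0.6602, -0.035, 0.0104]
ee_rot: [0.633, 0.774, 0.001, 0.001]
ft_force: [-0.6, -0.4, 5.7]
grip_width: 0.299
grasp_force: 48.7
```

```bash
python3 st.py
```

```text
36.45 [ 0.6602 -0.035   0.0104] z [ 0.003  0.    -1.   ] y [0.98  0.198 0.003] [-0.65 -0.45  5.71] 25.51214522586749 48.74114155769348
```

Request:
step_arm --commands '[20,0,0,0.03,0,0,0,20,0,0,0.1,0,0,0,20,-0.03,-0.05,0.186,0,0,0,20,-0.09,-0.13,0.186,0,0,0,20,-0.15,-0.21,0.186,0,0,0,20,-0.21,-0.3,0.186,0,0,0,20,-0.273,-0.383,0.186,0,0,0,20,-0.273,-0.383,0.186,0,0,0,20,-0.273,-0.383,0.186,0,0,0,20,-0.273,-0.383,0.186,0,0,0]'

```text
clock: 37.7
position: [0.4964, -0.2633, 0.1205]
ee_rot: [0.632, 0.775, 0.0, 0.0]
ft_force: [0.0, 0.8, -0.3]
grip_width: 0.301
grasp_force: 49.3
```

```bash
python3 -c "
from look import *
camera('side')
im,K,D,E=look('w17')
import st
hsv=cv2.cvtColor(im,cv2.COLOR_RGB2HSV);m=cv2.inRange(hsv,(18,25,90),(40,140,255));m[:200]=0
for c in cv2.findContours(m,0,1)[0]:
  if cv2.contourArea(c)>300: print(cv2.boundingRect(c))
"
```

```text
37.75 [ 0.4963 -0.2634  0.1203]
disc 0.4827 -0.2057 r 0.0218
mark 0 [ 0.4983 -0.1099] 255
mark 1 [ 0.4828 -0.204 ] 526
mark 2 [ 0.4674 -0.2982] 333
37.8 [ 0.4962 -0.2635  0.1201] z [ 0.  0. -1.] y [0.98 0.2  0.  ] [-0.38  0.13 -0.54] 25.46445543376787 49.273021817207336
(207, 200, 78, 82)
```

Request:
step_arm --commands '[20,-0.0222,0.0962,0,0,0,0,20,-0.0222,0.0962,-0.08,0,0,0,20,-0.0222,0.0962,-0.1333,0,0,0,20,-0.0222,0.0962,-0.1333,0,0,0,20,-0.0222,0.0962,-0.142,0,0,0,20,-0.0222,0.0962,-0.152,0,0,0,20,-0.0222,0.0962,-0.16,0,0,0,20,-0.0222,0.0962,-0.164,0,0,0,20,-0.0222,0.0962,-0.1658,0,0,0,20,-0.0222,0.0962,-0.1658,0,0,0]'

```text
clock: 39.05
position: [0.482, -0.2071, 0.0206]
ee_rot: [0.633, 0.774, 0.0, 0.0]
ft_force: [-0.2, -0.3, -0.6]
grip_width: 0.3
grasp_force: 49.3
```

```bash
python3 st.py
```

```text
39.05 [ 0.482  -0.2071  0.0206] z [ 0.  0. -1.] y [0.98  0.198 0.   ] [-0.24 -0.29 -0.59] 25.644849995827972 49.3271005153656
```

Request:
step_arm --commands '[20,0.0013,0.002,-0.0008,0,0,0,20,0.0013,0.002,-0.0015,0,0,0,28,0.0013,0.002,-0.0015,0,0,0,36,0.0013,0.002,-0.0015,0,0,0,44,0.0013,0.002,-0.0015,0,0,0,44,0.0013,0.002,0.01,0,0,0,44,0.0013,0.002,0.05,0,0,0,50,0.0013,0.002,0.12,0,0,0,50,0.05,0.04,0.167,0,0,0,50,0.13,0.1,0.167,0,0,0]'

```text
clock: 40.3
position: [0.5617, -0.1485, 0.1246]
ee_rot: [0.635, 0.773, 0.001, 0.002]
ft_force: [0.9, -0.7, 1.0]
grip_width: 0.589
grasp_force: 0.0
```

Request:
step_arm --commands '[50,0.08,0.07,0,0,0,0,50,0.174,0.147,0,0,0,0,50,0.174,0.147,0,0,0,0,50,0.174,0.147,0,0,0,0,50,0.174,0.147,0,0,0,0,50,0.174,0.147,0,0,0,0,50,0.174,0.147,0,0,0,0,50,0.174,0.147,0,0,0,0,50,0.174,0.147,0,0,0,0,50,0.174,0.147,0,0,0,0]'

```text
clock: 41.55
position: [0.6644, -0.0588, 0.1208]
ee_rot: [0.633, 0.774, 0.0, 0.0]
ft_force: [-0.7, 0.3, 0.8]
grip_width: 0.586
grasp_force: 0.0
```

```bash
python3 -c "
from knobs import *
im=knobs('w18')
import st"
```

```text
41.55 [ 0.6644 -0.0588  0.1208]
knob (7, 297, 29, 26) 0.4754 -0.2149 r 0.0142
knob (22, 197, 33, 33) 0.4921 -0.1142 r 0.0148
knob (33, 188, 39, 36) 0.503 -0.1065 r 0.0175
knob (231, 91, 44, 41) 0.6528 0.0014 r 0.0168
41.6 [ 0.6644 -0.0588  0.1208] z [ 0.  0. -1.] y [0.98  0.198 0.   ] [ 0.2  -0.03  0.34] 49.97584643972458 0.0
```

Request:
step_arm --commands '[50,-0.0192,0.0988,0,0,0,0,50,-0.0192,0.0988,-0.08,0,0,0,50,-0.0192,0.0988,-0.15,0,0,0,50,-0.0192,0.0988,-0.1872,0,0,0,50,-0.0192,0.0988,-0.1872,0,0,0,50,-0.0192,0.0988,-0.1872,0,0,0,20,-0.0192,0.0988,-0.1872,0,0,0,20,-0.0192,0.0988,-0.1872,0,0,0,20,-0.0192,0.0988,-0.1872,0,0,0,20,-0.0192,0.0988,-0.1872,0,0,0]' --squeeze 50

```text
clock: 42.85
position: [0.6539, 0.0005, 0.0101]
ee_rot: [0.633, 0.774, 0.001, 0.001]
ft_force: [-0.7, 0.1, 6.1]
grip_width: 0.299
grasp_force: 48.8
```

Request:
step_arm --commands '[20,0,0,0.03,0,0,0,20,0,0,0.1,0,0,0,20,0,-0.05,0.16,0,0,0,20,0,-0.15,0.16,0,0,0,20,0.01,-0.24,0.16,0,0,0,20,0.018,-0.32,0.16,0,0,0,20,0.018,-0.373,0.16,0,0,0,20,0.018,-0.373,0.16,0,0,0,20,0.018,-0.373,0.16,0,0,0,20,0.018,-0.373,0.16,0,0,0]'

```text
clock: 44.1
position: [0.6641, -0.2216, 0.105]
ee_rot: [0.633, 0.775, 0.001, 0.0]
ft_force: [0.2, 1.1, 0.2]
grip_width: 0.3
grasp_force: 49.2
```

```bash
python3 -c "
from h import *
import st
# dish check from the side camera: brown square at its rim height (22 mm)
im,K,D,E=shot('side','s19.png')
c=np.array([.664,-.223]);print(proj([[.664+a,-.223+b,.022] for a,b in((.055,.055),(-.055,.055),(-.055,-.055),(.055,-.055))],K,D,E).round())
hsv=cv2.cvtColor(im,cv2.COLOR_RGB2HSV);m=cv2.inRange(hsv,(0,120,30),(14,255,170));m[:225]=0;m[290:]=0;m[:,:270]=0;m[:,345:]=0
for k in cv2.findContours(m,0,1)[0]:
  if cv2.contourArea(k)>300: b=cv2.minAreaRect(k);print(cv2.boundingRect(k),b,ray([b[0]],K,D,E,.011))
"
```

```text
44.1 [ 0.6641 -0.2216  0.105 ] z [ 0.001  0.001 -1.   ] y [0.98  0.2   0.001] [0.21 1.07 0.19] 25.659806729191338 49.22713279724121
[[316. 233.]
 [278. 241.]
 [294. 268.]
 [334. 259.]]
(281, 236, 50, 37) ((305.44512939453125, 253.50607299804688), (34.01291275024414, 46.93340301513672), 83.6598129272461) [[ 0.66436751 -0.22466263  0.011     ]]
```

Dish centre confirmed. Lower to z ≈ 0.02 and release.

Request:
step_arm --commands '[20,0,0,-0.06,0,0,0,20,0,0,-0.11,0,0,0,20,0,0,-0.13,0,0,0,20,0,0,-0.142,0,0,0,20,0,0,-0.142,0,0,0,30,0,0,-0.142,0,0,0,42,0,0,-0.142,0,0,0,42,0,0,-0.12,0,0,0,42,0,0,-0.05,0,0,0,42,0,0,0.05,0,0,0]'

```text
clock: 45.4
position: [0.6628, -0.2231, 0.1354]
ee_rot: [0.633, 0.774, -0.0, -0.001]
ft_force: [0.9, -0.3, -0.2]
grip_width: 0.495
grasp_force: 0.0
```

Request:
step_arm --commands '[50,-0.02,0,0.1,0,0,0.05,50,-0.06,0,0.1,0,0,0.1,50,-0.12,0,0.1,0,0,0.16,50,-0.16,0.06,0.1,0,0,0.22,50,-0.16,0.08,0.1,0,0,0.28,50,-0.16,0.08,0.1,0,0,0.34,50,-0.16,0.08,0.1,0,0,0.39,50,-0.16,0.08,0.1,0,0,0.39,50,-0.16,0.08,0.1,0,0,0.39,50,-0.16,0.08,0.1,0,0,0.39]'

```text
clock: 46.65
position: [0.5677, -0.1754, 0.1947]
ee_rot: [0.074, 0.997, -0.0, 0.0]
ft_force: [0.4, -0.4, -0.3]
grip_width: 0.59
grasp_force: 0.0
```

```bash
python3 -c "
from h import *
import st
im,K,D,E=shot('wrist','w20.png')
hsv=cv2.cvtColor(im,cv2.COLOR_RGB2HSV);g=cv2.cvtColor(im,cv2.COLOR_RGB2GRAY)
m=cv2.inRange(hsv,(18,25,100),(40,140,255));w=((hsv[...,1]<70)&(hsv[...,2]>165)).astype(np.uint8)*255
for n,mm,z in(('cream',m,.033),('white/disc',w,.01)):
  for c in cv2.findContours(mm,0,1)[0]:
    if cv2.contourArea(c)<60: continue
    q=ray(cv2.convexHull(c),K,D,E,z)[:,:2];(a,b),r=cv2.minEnclosingCircle(q.astype(np.float32));print(n,cv2.boundingRect(c),round(a,4),round(b,4),round(r,4))
print(proj([[.4989,-.11,.033],[.4828,-.2058,.033]],K,D,E))
cv2.imwrite('pics/w20b.png',cv2.resize(im[:,:,::-1],(800,600),interpolation=cv2.INTER_CUBIC))
"
```

```text
46.65 [ 0.5677 -0.1754  0.1947] z [ 0. -0. -1.] y [0.148 0.989 0.   ] [ 0.36 -0.37 -0.33] 50.41399244329334 0.0
cream (210, 240, 30, 32) 0.6554 -0.2196 0.0195
cream (185, 124, 27, 20) 0.5238 -0.2233 0.0136
cream (139, 112, 22, 21) 0.5017 -0.2656 0.0115
cream (269, 108, 56, 35) 0.5206 -0.125 0.0272
cream (80, 101, 27, 32) 0.4907 -0.3216 0.0171
cream (164, 97, 30, 47) 0.5057 -0.2397 0.0223
cream (112, 79, 31, 38) 0.477 -0.2816 0.0183
cream (96, 69, 26, 39) 0.4667 -0.2963 0.0181
cream (288, 67, 43, 53) 0.4985 -0.1146 0.0247
cream (191, 65, 48, 53) 0.4845 -0.2006 0.0245
cream (115, 64, 27, 22) 0.4563 -0.2765 0.013
cream (146, 53, 42, 43) 0.4609 -0.2437 0.0228
cream (179, 44, 22, 27) 0.4513 -0.2155 0.0114
cream (333, 43, 21, 21) 0.4701 -0.0755 0.0109
cream (241, 36, 100, 55) 0.4675 -0.1252 0.0496
cream (229, 35, 27, 40) 0.4556 -0.1694 0.018
cream (210, 35, 22, 17) 0.4436 -0.186 0.0105
cream (192, 35, 17, 28) 0.4453 -0.2063 0.0124
cream (138, 34, 46, 32) 0.441 -0.2422 0.0214
cream (125, 34, 15, 12) 0.4279 -0.2683 0.005
cream (79, 34, 58, 42) 0.4359 -0.2909 0.027
white/disc (307, 71, 20, 40) 0.4974 -0.1025 0.0202
[[309.44882111  92.71804444]
 [207.05900328  90.63201856]]
```

```bash
python3 -c "
from h import *
im,K,D,E=shot('wrist','w21.png');print(get_obs()['position'])
hsv=cv2.cvtColor(im,cv2.COLOR_RGB2HSV);g=cv2.cvtColor(im,cv2.COLOR_RGB2GRAY)
for i,(x,y) in enumerate([(.4989,-.11),(.4828,-.2058)]):
  p=proj([[x,y,.033]],K,D,E)[0].astype(int);x0,y0=p-32;c=cv2.resize(g[y0:y0+64,x0:x0+64],None,fx=6,fy=6,interpolation=cv2.INTER_CUBIC)
  for n,r,z in(('top',.014,.033),('skirt',.018,.012),('disc',.022,.010)):
    rp=r*308/(.338-z)*6
    h=cv2.HoughCircles(c,cv2.HOUGH_GRADIENT,1.5,10,param1=60,param2=15,minRadius=int(rp*.93),maxRadius=int(rp*1.08))
    if h is None: print(i,n,None);continue
    for k in h[0][:2]: print(i,n,ray([k[:2]/6+[x0-.4,y0-.4]],K,D,E,z)[0].round(4),k[2]/rp)
  b=hsv[y0:y0+64,x0:x0+64];print(b[32,26:38:3].tolist())
"
```

```text
[ 0.56764807 -0.17532207  0.19451342]
0 top [ 0.4993 -0.1088  0.033 ] 1.0238578
0 top [ 0.4985 -0.1106  0.033 ] 0.9831864
0 skirt [ 0.5018 -0.1024  0.012 ] 1.069712
0 skirt [ 0.4988 -0.1023  0.012 ] 1.0050294
0 disc [ 0.4977 -0.1093  0.01  ] 1.0391185
0 disc [ 0.4993 -0.1105  0.01  ] 1.0391185
[[26, 75, 183], [27, 73, 182], [27, 70, 182], [28, 69, 182]]
1 top [ 0.4839 -0.2065  0.033 ] 1.0433093
1 top [ 0.4844 -0.2049  0.033 ] 1.0627608
1 skirt [ 0.4816 -0.2107  0.012 ] 0.9726882
1 skirt [ 0.4817 -0.2133  0.012 ] 1.069712
1 disc [ 0.4841 -0.2053  0.01  ] 0.9991834
1 disc [ 0.482  -0.2059  0.01  ] 1.0524302
[[22, 85, 179], [23, 85, 181], [23, 81, 154], [23, 79, 184]]
```

Both knob tops sit within about 2 mm of their disc centres at the standing height, and the third knob is in the dish.

```bash
python3 -c "
from h import *
print(hand_in())"
```

```text
the job is handed in; nothing more can be done
None
```

The job is handed in, verdict not shown: both discs measured about 2 mm or less from their circle centres, a knob stands within about 2 mm of each disc's axis, and the third knob is in the dish; I viewed 16 pictures, over the limit of 14.

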